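# Clear the jammed buffer block from the dispenser chute

## Robot

A 6-joint arm with a two-finger parallel gripper is mounted at the origin on the work surface. World frame = base frame: x ahead of the robot, y to its left, z up, the work surface at z = 0. Lengths are in m, angles in rad, forces in N, time in s.
With the tool pointing down it reaches from about 0.25 to 0.775 m from the base axis. Payload 4 kg.
Tool frame: the origin (TCP) lies between the finger pads; the fingertips stand 25 mm ahead of it and the grasp point (between the pads) lies 6 mm ahead of it (robot.tip_reach is the z of the fingertips in the tool frame, in m); z points along the fingers, y is the line along which they close (so a half turn about z gives the same grasp; the last joint's range is limited). The gripper opens to 94 mm and grips with 3 to 60 N. Pads are 16 mm wide; open, the fingers measure 119 mm over their backs; the gripper's body (75 mm by 177 mm) begins 78 mm behind the grasp point.
Start: joints at [-1.284, 0.087, 1.371, -0, 1.684, -0.103], TCP at [0.209, -0.509, 0.2] pointing down, gripper open.
Joint ranges: [-3.1, 3.1], [-0.76, 2.03], [0.27, 2.55], [-1.08, 4.22], [0.17, 2.65], [-2.57, 2.57]. Speed limits (rad/s): [2.79, 2.79, 3.14, 3.14, 3.14, 3.14].

## Interface

Orientations are given as [roll, pitch, yaw] about the fixed x, y, z axes, in that order (R = Rz(yaw) Ry(pitch) Rx(roll)).
In Python, from bench import robot gives the robot as it stands. The module is installed in compiled form; this text tells all that it offers.
- The arm moves only by the shell command python3 -m handwheel 'ROWS'. ROWS is JSON, a list of rows, each a list of 3 entries, a list of its own where there are three numbers: the turn, a rotation vector about the world's x, y, z in units of 90 degrees (1.0 is 90 degrees), then the shift along the world's x, y, z in units of 0.05 m (1.0 is 0.05 m), then the closure, from 0 (fully open) to 1 (shut). A call has 1 to 5 rows; each row shifts and turns the commanded pose from where the row before left it; what a row does not reach is not made up. A row lasts 1/10 s, in which the tool goes at most 50 mm and 8.59 degrees, less where a joint would pass 70% of its speed; a pose out of reach is approached as far as the arm can. A call with a number of a shift or a turn outside -1 to 1 is refused whole. A call with a gripper value outside its range is refused whole. The fingers move at their own pace and stop on an object; the grip force is fixed at half the most. Time passes only in rows, so rows that do not move let the fingers close. It gives the time, the measured TCP pose, the force, the opening and the grip force at its end, in the units of the state.
- robot.get_obs(): the state, without advancing time (a new reading comes with each control period).
- robot.snapshot(name): name is "scene" or "top" or "wrist"; returns (picture, depth): 400x640x3 uint8, red, green, blue; 400x640 float32, m along the optical axis (not along the pixel's ray), 0 where there is no reading.
- robot.calibration(name): a dict with "mtx" (3x3 intrinsics, pixels), "D" ([k1, k2, p1, p2, k3] as OpenCV has them; the pictures are not rectified), "extrinsics" (4x4, takes a point from camera to world coordinates); the wrist camera has in their place "hand_eye" (4x4, takes a point from camera to tool coordinates, whose origin is the TCP and whose axes are the flange's). Camera axes: x right, y down, z forward; pixel columns grow to the right and rows downward; lengths in m; the calibration is good to about 2 mm. A picture is of the moment at which its call begins: read the wrist's pose just before it. calibration takes no time and is no camera call.
- robot.close_job(): hands the job in; it is judged then, once.
Trained networks look in the newest picture that a camera, given by its name, has taken for a name from the list of things; names that differ only in an ending like _2 or _b are one class to them, and where a whole thing is asked for, a point or a joint stands for the part that bears it (a point fixed in the world has none). Each returns a list of dicts, best first, with "p" (0 to 1); they miss things now and then, are a little off and sometimes report something else, mostly with a low value. They report only what shows in the picture. A call takes as long as a camera call.
- robot.boxes_of(query, camera): "bbox" ([left, top, right, bottom] in pixels, round what is visible of it).
The state is a dict: "time": time; "joint_positions": joint angles; "qvel": joint speeds; "joint_torque": joint torques, N m; "tool_pos": TCP position; "ee_rot": TCP orientation; "wrist_force": force on the tool from outside, world axes, zero at the start; "wrist_torque": the same for the moment, N m; "width": finger opening in m; "finger_force": force on a finger pad.
Only numpy, scipy, OpenCV 4.12 (cv2) and the standard library are available. Lean on these libraries where they do the work, as an engineer would, in place of code of your own. Each camera call takes 0.05 s, during which the arm holds its last target. There are 200 camera calls.

## Task

A black buffer block has jammed crosswise in the throat of the sloped dispenser chute. Take the steel nail pusher from the white tray, poke it in at the chute's low mouth and push the block gently back up the slope until it is clear of the cover; then lift the block out of the hopper and set it down on the tray's floor without dropping it, with the pusher laid back in the tray as well. Leave the polish bottles and the mint toe separator as they are.

Things in the scene. Friction and masses are not known exactly. Their poses are not given: they have to be found in the camera images.
- chute: White and clear acrylic buffer dispenser, fixed to the table. Origin on the table straight below the mouth (low front edge of the chute floor), x level from the mouth to the hopper (roughly to the robot's left; the mouth faces its right), y left of x, z up. The white floor is one plane rising 20 degrees (0.349 rad) along +x, 162 mm long. Below, S = distance up the slope from the mouth, h = square off the floor. The block stays by friction wherever it is left on the slope.
- mouth (a point): Middle of the low front edge of the chute floor (S 0, h 0), 75 mm above the table; axes as chute. Clear lips leave a mouth 34 mm wide (y -17 to +17) and 26 mm high. Nothing stands in front of or below the mouth; the nearest leg is 20 mm behind it.
- cover_edge (a point): Upper edge of the throat's clear cover, on the middle line: S 45 mm, h 29 mm (cover top). The cover roofs the throat from S 0 to 45 mm, underside h 26 mm. In the throat a fixed white cheek (y -30 mm) and the orange spring keeper pinch the block by its ends: 4 to 9 N to slide it, until its lower face passes S 40 mm; then it slides easily.
- hopper (a point): Middle of the hopper floor, S 115 mm, h 0. The hopper is open on top, S 75 to 158 mm, 162 mm wide between clear side walls 32 mm high, clear end wall at S 158; clear funnel guides, 32 mm high, spread from the throat (S 45, y 45 either side) to the hopper (S 75, y 84).
- keeper (a joint): Orange spring pad in the throat, S 10 to 40 mm: 0 = sprung out (face 28 mm from the chute's middle line), grows to 0.007 m as it is pressed back along chute +y; about 0.002 m while it pinches the block; spring 500 N/m with 4 N preload at 0.
- block: Black buffer block, 25 x 60 x 20 mm (x, y, z), about 80 g, grey pad on its top; origin in the middle of its underside; y is its long axis. At the start it lies on the sloped chute floor, long axis across the chute, its x axis up the slope, wholly under the clear cover, its middle at about S 24 mm.
- block_center (a point): Middle of the buffer block, 10 mm above its underside; axes as block.
- pusher: Stainless nail pusher, 150 mm long, 45 g, x along it to the tip. Square handle 9 x 9 mm from x -75 to +35, stem 6.4 mm thick to +65, flat spoon tip 10 wide x 5 thick to +75. Origin midway between its ends, on the underside, 4.5 mm below its middle line. At the start it lies level on the tray's grey rest, underside 26 mm above the table, tip towards the tray's +x (to the chute).
- pusher_tip (a point): Centre of the tip end of the pusher (x +75 mm, on the middle line); axes as pusher.
- pusher_grip (a point): On the pusher's middle line 94 mm behind the tip: the good place to grip it, across the 9 mm handle, between the two bars of the rest (39 mm free either way along the pusher).
- pusher_tail (a point): Centre of the blunt tail end of the pusher (x -75 mm).
- tray: White melamine tray, fixed, 260 x 220 mm outside (x, y), walls 5 thick and 18 mm high, floor 5 mm thick; origin at the table surface under its middle; x points roughly to the robot's left, towards the chute. Free floor for the block: around x -30, y -45 mm.
- rest (a point): Middle of the grey tool rest, part of the tray: tray x -19, y +50, 26 mm above the table; axes as tray. Two bars across y, each 8 x 34 mm, at 43 mm before and behind this point, tops at 26 mm, with raised ends 6 mm high that leave a groove 14 mm wide for the pusher.
- separator: Mint hard silicone toe separator, 16 x 88 x 26 mm, lying along y in the tray (about x +97, y -45 mm in the tray); bystander.
- turntable: Round clear acrylic turntable, disc 190 mm across, top 22 mm high; origin on the table under its axis. It carries the three polish bottles; bystander.
- polish0: Closed polish bottle (pink-red), 33 mm across, 78 mm tall, origin under its middle; bystander on the turntable.
- polish1: Closed polish bottle (purple), as polish0; bystander.
- polish2: Closed polish bottle (coral), as polish0; bystander.

How it is judged:
By the outcome, as a careful person would: the job done as asked, in the order asked, and still so for the second after the job is handed in, with the robot touching nothing.
It also fails if it takes over 64 s, if anything falls off the work surface, if the arm or the gripper's body presses on something with over 40 N, if the wrist force passes 120 N, or if a joint passes its speed limit or range.

## Working session

There is one attempt and no reset: what is moved stays moved. The work goes in short steps, Python scripts to look and compute and a shell command to move; the robot and the scene stay as the last step left them, time stands still between calls to the robot, and variables do not carry over. Pictures are saved under pics/ and viewed, at most 10 in all, crops included, and the job is handed in when it is done.

```bash
mkdir -p pics
cat > h.py <<'E'
import numpy as np, cv2
from bench import robot
from scipy.spatial.transform import Rotation as R
def cam(name):
    o=robot.get_obs(); im,d=robot.snapshot(name); c=robot.calibration(name)
    if 'extrinsics' in c: T=np.array(c['extrinsics'])
    else:
        W=np.eye(4); W[:3,3]=o['tool_pos']; r=np.array(o['ee_rot']); W[:3,:3]=r if r.shape==(3,3) else R.from_euler('xyz',r).as_matrix()
        T=W@np.array(c['hand_eye'])
    return im,d,np.array(c['mtx']),np.array(c['D']),T
def cloud(d,K,D,T):
    v,u=np.mgrid[0:400,0:640]
    p=cv2.undistortPoints(np.stack([u,v],-1).reshape(-1,1,2).astype(np.float64),K,D).reshape(400,640,2)
    P=np.dstack([p*d[...,None],d])
    return P@T[:3,:3].T+T[:3,3]
def save(n,im): cv2.imwrite('pics/'+n,im[...,::-1])
E
python3 - <<'E'
from h import *
print(robot.get_obs())
np.set_printoptions(precision=4,suppress=True)
for n in ['top','scene']:
    im,d,K,D,T=cam(n); save(n+'0.png',im); np.savez(n+'0.npz',im=im,P=cloud(d,K,D,T),d=d)
    print(n,K[0,0],T[:3,3],T[:3,2])
    for q in ['chute','block','pusher','tray','rest','separator','turntable','keeper','polish0']:
        print(q,[(b['bbox'],round(b['p'],2)) for b in robot.boxes_of(q,n)[:3]])
E
```

```text
{'time': 0.0, 'joint_positions': array([-1.28414060e+00,  8.79625700e-02,  1.37225007e+00, -3.37721528e-05,
        1.68360506e+00, -1.03060665e-01]), 'qvel': array([-0.00061734, -0.0003799 , -0.00061994,  0.000662  ,  0.00073474,
        0.00069084]), 'joint_torque': array([-1.52303110e-04, -3.40180814e+01, -3.02424753e+01,  7.19401217e-02,
        3.30155867e-02, -1.76321901e-04]), 'tool_pos': array([ 0.20880321, -0.50821196,  0.19900219]), 'ee_rot': array([-3.13937596e+00, -1.95520868e-04,  3.89712411e-01]), 'wrist_force': array([ 0.19818136,  0.33591647, -0.03037795]), 'wrist_torque': array([-0.00690433,  0.0034613 , -0.06342403]), 'finger_force': 0.0, 'width': 0.09425275960812435}
top 446.19230833432425 [0.4282 0.0403 1.242 ] [ 0.0669 -0.0066 -0.9977]
chute [([236.2, 132.1, 302.8, 203.7], 0.65), ([409.1, 177.8, 462.4, 187.1], 0.38)]
block [([235.7, 133.6, 305.0, 204.3], 0.51)]
pusher [([410.4, 182.9, 459.0, 187.9], 0.46)]
tray [([377.8, 126.9, 481.0, 209.7], 0.66)]
rest [([378.7, 123.9, 482.7, 212.8], 0.6)]
separator [([391.9, 138.0, 400.5, 172.2], 0.57)]
turntable [([137.4, 162.0, 205.1, 233.0], 0.92)]
keeper [([407.8, 178.9, 461.5, 187.0], 0.55)]
polish0 [([136.9, 187.6, 156.8, 198.3], 0.73), ([176.7, 172.9, 187.5, 188.0], 0.49), ([167.1, 210.8, 179.0, 222.0], 0.44)]
scene 402.4353758160021 [1.4433 0.09   0.8245] [-0.8007 -0.0229 -0.5987]
chute [([320.0, 177.1, 385.0, 252.8], 0.61)]
block []
pusher [([179.1, 221.6, 230.0, 222.8], 0.73)]
tray [([143.7, 213.9, 248.7, 269.9], 0.82)]
rest [([147.3, 214.4, 247.1, 270.8], 0.59)]
separator [([224.1, 231.3, 236.9, 260.2], 0.53)]
turntable [([408.3, 203.6, 470.9, 241.5], 0.66)]
keeper []
polish0 [([430.4, 207.9, 439.6, 229.0], 0.57), ([454.5, 198.8, 467.7, 224.4], 0.56), ([427.5, 189.3, 437.1, 206.7], 0.55)]
```

View pics/top0.png

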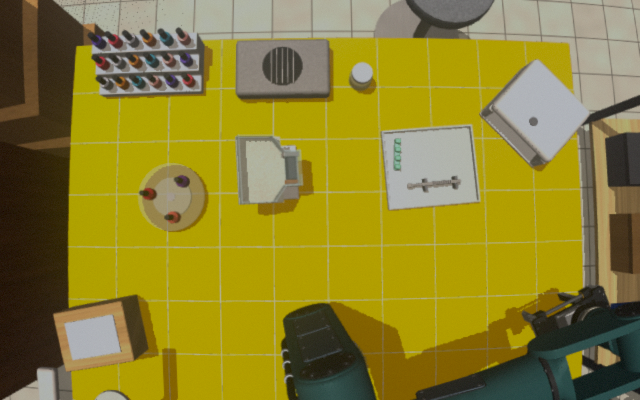

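View pics/scene0.png

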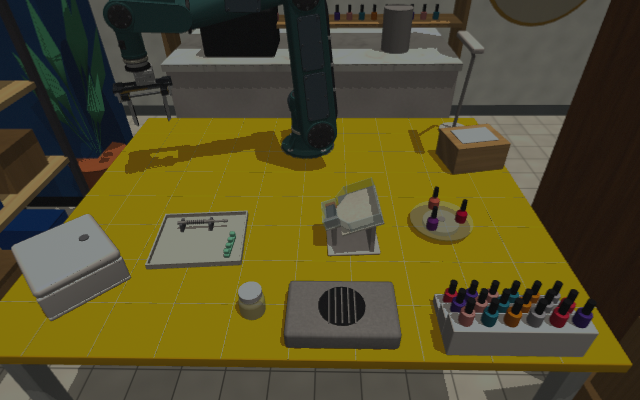

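Run:
```python
from h import *
np.set_printoptions(precision=4,suppress=True)
z=np.load('top0.npz'); P=z['P']; im=z['im'].astype(int)
def pt(u,v): return P[int(v),int(u)]
for n,u,v in [('pusherL',411,186),('pusherR',459,183),('sep',396,155),('chutefloor',265,170),('tt',172,197)]: print(n,pt(u,v))
# tray mask
white=(im.min(2)>120)
m=np.zeros_like(white); m[120:216,372:486]=1
m&=white
c=max(cv2.findContours(m.astype(np.uint8),cv2.RETR_EXTERNAL,cv2.CHAIN_APPROX_NONE)[0],key=cv2.contourArea)
r=cv2.minAreaRect(np.array([P[y,x,:2] for x,y in c[:,0]],dtype=np.float32)); print('tray',r)
s=P[145:195,245:275].reshape(-1,3); s=s[(s[:,2]>.05)]
print(s[::97])
# plane
A=np.c_[s[:,:2],np.ones(len(s))]
w=np.ones(len(s),bool)
for _ in range(10):
    k=np.linalg.lstsq(A[w],s[w,2],rcond=None)[0]; w=abs(A@k-s[:,2])<.004
print(k,w.mean(),'slope',np.degrees(np.arctan(np.hypot(*k[:2]))),'dir',np.degrees(np.arctan2(k[1],k[0])))
c=robot.calibration('wrist'); print(c['hand_eye'],c['mtx'])
big=cv2.resize(z['im'][115:220,225:490],None,fx=3,fy=3,interpolation=cv2.INTER_CUBIC); save('topc.png',big)
```

```text
pusherL [ 0.513  -0.2311  0.0281]
pusherR [ 0.5214 -0.373   0.0093]
sep [ 0.6    -0.1928  0.0215]
chutefloor [0.5527 0.161  0.1038]
tt [0.4896 0.4287 0.0229]
tray ((0.5701274871826172, -0.2910434305667877), (0.22362463176250458, 0.26309260725975037), 4.875082969665527)
[[0.6151 0.21   0.1224]
 [0.6088 0.1935 0.112 ]
 [0.6008 0.1755 0.1122]
 [0.5938 0.1582 0.1057]
 [0.5867 0.1408 0.099 ]
 [0.5744 0.1976 0.119 ]
 [0.5671 0.1803 0.1149]
 [0.56   0.1631 0.108 ]
 [0.5528 0.1459 0.1011]
 [0.5413 0.2026 0.1191]
 [0.5336 0.185  0.1179]
 [0.5265 0.1681 0.1098]
 [0.5193 0.1511 0.1013]
 [0.508  0.2071 0.1234]
 [0.5004 0.1896 0.1216]
 [0.4931 0.1729 0.1134]]
[-0.0201  0.359   0.0597] 0.9233333333333333 slope 19.7785794416068 dir 93.20290962617028
[[ 0.0004 -0.9617 -0.2741  0.0789]
 [ 1.      0.0007 -0.0008  0.0014]
 [ 0.001  -0.2741  0.9617 -0.184 ]
 [ 0.      0.      0.      1.    ]] [[290.117    0.     315.5298]
 [  0.     290.117  201.5515]
 [  0.       0.       1.    ]]
```

View pics/topc.png

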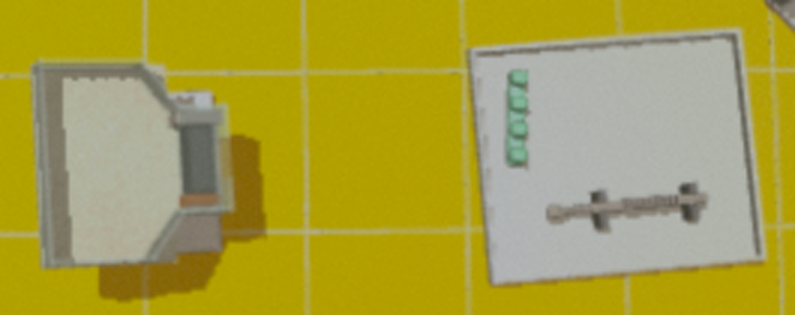

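The top and scene views show the tray at about (430,168) px, the pusher at about (435,184) px and the chute at about (268,170) px. The block is dark at crop (198,158), with the orange keeper on the robot side. I'll move the wrist camera over the tray.

```bash
python3 -m handwheel '[[[0,0,0.09],[0.68,0.53,0.05],0],[[0,0,0.09],[0.68,0.53,0.05],0],[[0,0,0.09],[0.68,0.53,0.05],0],[[0,0,0.09],[0.68,0.53,0.05],0],[[0,0,0.09],[0.68,0.53,0.05],0]]' && python3 -m handwheel '[[[0,0,0.09],[0.68,0.53,0.05],0],[[0,0,0.09],[0.68,0.53,0.05],0],[[0,0,0.09],[0.68,0.53,0.05],0],[[0,0,0.09],[0.68,0.53,0.05],0],[[0,0,0],[0,0,0],0]]'
python3 - <<'E'
from h import *
np.set_printoptions(precision=4,suppress=True)
im,d,K,D,T=cam('wrist'); save('w1.png',im); np.savez('w1.npz',im=im,P=cloud(d,K,D,T),d=d)
o=robot.get_obs(); print(o['tool_pos'],o['ee_rot'],o['time'])
for q in ['pusher','tray','rest','pusher_tip','separator']: print(q,[(b['bbox'],round(b['p'],2)) for b in robot.boxes_of(q,'wrist')[:2]])
P=cloud(d,K,D,T)
# pusher: z 30..40mm
m=(P[...,2]>.0322)&(P[...,2]<.042)&(abs(P[...,0]-.517)<.04)&(P[...,1]>-.40)&(P[...,1]<-.2)&(d>0)
q=P[m]; print(len(q),np.median(q[:,2]))
mu=q[:,:2].mean(0); w,v=np.linalg.eigh(np.cov(q[:,:2].T)); e=v[:,1]*np.sign(v[1,1]); t=(q[:,:2]-mu)@e
print('mid',mu,'yaw',np.degrees(np.arctan2(e[1],e[0])),'ends',mu+e*t.min(),mu+e*t.max())
E
```

```text
time: 1.5
tool_pos: [0.3801, -0.3751, 0.213]
ee_rot: [3.141, 0.0, 1.102]
wrist_force: [-0.6, -0.5, 0.1]
width: 0.094
finger_force: 0.0
time: 2.0
tool_pos: [0.5184, -0.2667, 0.2226]
ee_rot: [3.14, -0.001, 1.67]
wrist_force: [-0.4, -0.9, 0.4]
width: 0.0939
finger_force: 0.0
[ 0.5165 -0.2685  0.2225] [-3.1414 -0.0001  1.6657] 2.05
pusher [([311.2, 144.4, 321.5, 252.2], 0.89)]
tray [([266.7, 97.3, 441.7, 286.4], 0.65)]
rest [([271.1, 101.5, 443.5, 284.7], 0.94)]
pusher_tip [([309.6, 145.1, 319.4, 256.1], 0.79)]
separator [([350.2, 124.6, 420.8, 144.2], 0.69)]
650 0.03411660723973786
mid [ 0.5196 -0.2992] yaw 94.57010043826413 ends [ 0.5251 -0.3689] [ 0.5133 -0.221 ]
```

View pics/w1.png

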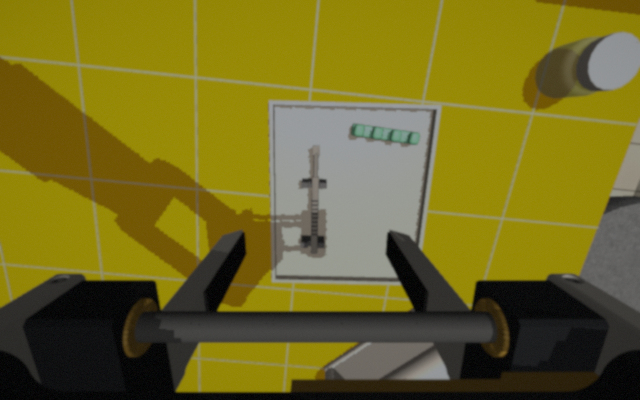

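```bash
python3 -m handwheel '[[[0,0,-0.007],[0.02,-0.23,-0.6],0.6],[[0,0,0],[0.02,-0.23,-0.6],0.6],[[0,0,0],[0.02,-0.23,-0.6],0.6],[[0,0,0],[0.02,-0.23,-0.6],0.6],[[0,0,0],[0,0,0],0.6]]'
python3 - <<'E'
from h import *
np.set_printoptions(precision=4,suppress=True)
im,d,K,D,T=cam('wrist'); save('w2.png',im)
o=robot.get_obs(); print(o['tool_pos'],o['ee_rot'],o['time'],o['width'])
P=cloud(d,K,D,T)
m=(P[...,2]>.0335)&(P[...,2]<.042)&(abs(P[...,0]-.519)<.012)&(P[...,1]>-.40)&(P[...,1]<-.2)&(d>0)
q=P[m]; print(len(q),np.median(q[:,2]))
mu=q[:,:2].mean(0); w,v=np.linalg.eigh(np.cov(q[:,:2].T)); e=v[:,1]*np.sign(v[1,1]); t=(q[:,:2]-mu)@e
print('mid',mu,'yaw',np.degrees(np.arctan2(e[1],e[0])),'ends',mu+e*t.min(),mu+e*t.max())
E
```

```text
time: 2.8
tool_pos: [0.5151, -0.3164, 0.0971]
ee_rot: [-3.134, -0.006, 1.647]
wrist_force: [0.1, 0.2, -0.1]
width: 0.0576
finger_force: 0.0
[ 0.5166 -0.3164  0.1002] [-3.1373 -0.004   1.6481] 2.85 0.053663975594079275
1110 0.03442680836690698
mid [ 0.5208 -0.3085] yaw 94.61849273166442 ends [ 0.5257 -0.3694] [ 0.5138 -0.2219]
```

View pics/w2.png

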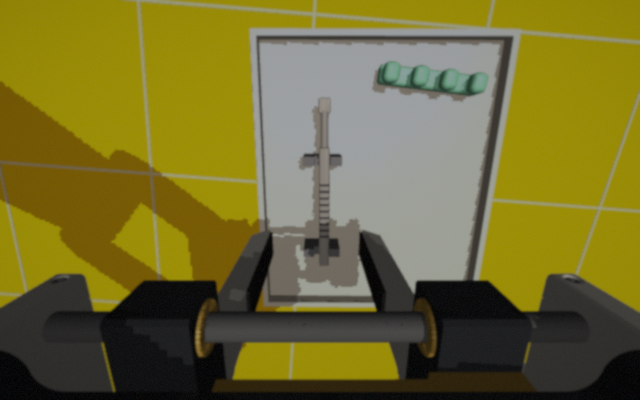

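```bash
python3 -m handwheel '[[[0,0,0],[0.04,0.03,-0.4],0.6],[[0,0,0],[0,0,-0.4],0.6],[[0,0,0],[0,0,-0.4],0.6],[[0,0,0],[0,0,-0.12],0.6],[[0,0,0],[0,0,0],0.6]]'; python3 -m handwheel '[[[0,0,0],[0,0,0],0.6],[[0,0,0],[0,0,0],0.6]]'
```

```text
time: 3.35
tool_pos: [0.521, -0.3148, 0.0376]
ee_rot: [3.141, 0.0, 1.651]
wrist_force: [-1.0, 0.4, -0.1]
width: 0.0377
finger_force: 0.0
time: 3.55
tool_pos: [0.522, -0.3155, 0.0389]
ee_rot: [3.139, 0.002, 1.651]
wrist_force: [-0.5, 0.1, -0.7]
width: 0.0377
finger_force: 0.0
```

```bash
python3 -m handwheel '[[[0,0,0],[0,0,-0.03],0.6],[[0,0,0],[0,0,0],1],[[0,0,0],[0,0,0],1],[[0,0,0],[0,0,0],1],[[0,0,0],[0,0,0],1]]'; python3 -m handwheel '[[[0,0,0],[0,0,0],1],[[0,0,0],[0,0,0],1]]'
```

```text
time: 4.05
tool_pos: [0.521, -0.3147, 0.0352]
ee_rot: [3.142, -0.0, 1.651]
wrist_force: [0.3, -0.1, -0.5]
width: 0.0094
finger_force: 0.0
time: 4.25
tool_pos: [0.521, -0.3148, 0.0352]
ee_rot: [-3.142, -0.0, 1.651]
wrist_force: [0.6, -0.1, -0.0]
width: 0.0002
finger_force: 0.0
```

Run:
```python
from h import *
np.set_printoptions(precision=4,suppress=True)
im,d,K,D,T=cam('wrist'); save('w3.png',im)
im2,d2,*_=cam('scene'); 
save('w3.png',np.vstack([im[100:400],cv2.resize(im2[190:290,120:290],(640,376))[:300]]))
print(robot.boxes_of('pusher','wrist')[:2]); o=robot.get_obs(); print(o['width'],o['tool_pos'])
P=cloud(d,K,D,T)
m=(P[...,2]>.0335)&(P[...,2]<.042)&(abs(P[...,0]-.519)<.012)&(P[...,1]>-.3)&(P[...,1]<-.2)&(d>0)
q=P[m]; print(len(q)); mu=q.mean(0); print(mu)
```

```text
[{'bbox': [308.4, 93.8, 323.8, 231.6], 'p': 0.6}]
0.00031122617388098725 [ 0.521  -0.3147  0.0352]
835
[ 0.5181 -0.2751  0.0344]
```

View pics/w3.png

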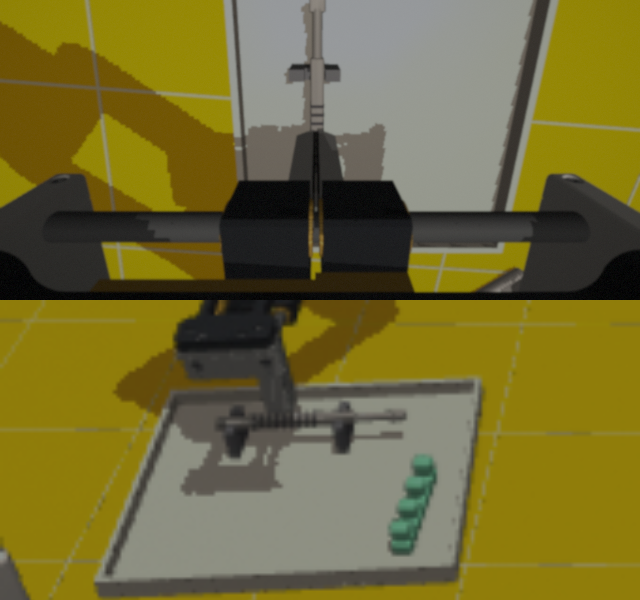

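Run:
```python
from h import *
np.set_printoptions(precision=4,suppress=True,linewidth=150)
im,d,K,D,T=cam('wrist');P=cloud(d,K,D,T)
for r in range(150,262,8): print(r,P[r,317],im[r,317])
im,d,K,D,T=cam('scene');P=cloud(d,K,D,T)
m=(d>0)&(abs(P[...,1]+.3147)<.02)&(abs(P[...,0]-.52)<.05)&(P[...,2]>.012)&(P[...,2]<.12)
for y,x in np.argwhere(m)[::2]: print((y,x),P[y,x],im[y,x])
```

```text
150 [ 0.5168 -0.2557  0.0323] [126 120 113]
158 [ 0.5172 -0.2604  0.0346] [110 105  98]
166 [ 0.5176 -0.2655  0.0346] [129 123 116]
174 [ 0.518  -0.2709  0.0336] [129 122 115]
182 [ 0.5184 -0.2759  0.0347] [128 122 116]
190 [ 0.5189 -0.2811  0.0352] [127 121 113]
198 [ 0.5193 -0.287   0.0334] [126 121 113]
206 [ 0.5198 -0.2922  0.0345] [74 70 69]
214 [ 0.5202 -0.2978  0.0343] [78 74 71]
222 [ 0.5207 -0.3031  0.0352] [93 88 85]
230 [ 0.5212 -0.3091  0.0346] [72 68 65]
238 [ 0.5211 -0.3084  0.0501] [17 16 14]
246 [ 0.521  -0.3086  0.0617] [18 16 16]
254 [ 0.521  -0.3081  0.0732] [13 13 10]
(np.int64(199), np.int64(194)) [ 0.5115 -0.3063  0.1088] [60 56 29]
(np.int64(201), np.int64(194)) [ 0.5154 -0.3061  0.1045] [46 46 44]
(np.int64(202), np.int64(195)) [ 0.5096 -0.3063  0.0962] [90 81 23]
(np.int64(203), np.int64(195)) [ 0.5125 -0.3058  0.0947] [67 61 34]
(np.int64(205), np.int64(195)) [ 0.5149 -0.3063  0.0891] [46 45 44]
(np.int64(207), np.int64(195)) [ 0.5188 -0.3061  0.0846] [52 51 50]
(np.int64(208), np.int64(195)) [ 0.5201 -0.3063  0.0819] [71 70 67]
(np.int64(209), np.int64(195)
[... 3959 characters left out ...]
135  0.0343] [35 34 33]
(np.int64(222), np.int64(197)) [ 0.5274 -0.3078  0.0336] [37 37 36]
(np.int64(222), np.int64(199)) [ 0.5257 -0.3024  0.0321] [37 36 36]
(np.int64(222), np.int64(201)) [ 0.5237 -0.2971  0.0304] [42 41 40]
(np.int64(223), np.int64(190)) [ 0.5258 -0.3307  0.028 ] [48 46 44]
(np.int64(223), np.int64(192)) [ 0.5268 -0.3241  0.0289] [47 45 43]
(np.int64(223), np.int64(194)) [ 0.5267 -0.318   0.0289] [50 47 45]
(np.int64(223), np.int64(196)) [ 0.5272 -0.3117  0.0293] [52 50 47]
(np.int64(223), np.int64(198)) [ 0.5278 -0.3053  0.03  ] [58 55 52]
(np.int64(223), np.int64(200)) [ 0.5272 -0.2995  0.0295] [81 80 75]
(np.int64(224), np.int64(189)) [ 0.527 -0.334  0.025] [76 72 67]
```

Run:
```python
from h import *
np.set_printoptions(precision=4,suppress=True,linewidth=150)
print(robot.tip_reach)
im,d,K,D,T=cam('top');P=cloud(d,K,D,T)
print('top tray floor', np.median(P[140:160,420:460,2]), 'table', np.median(P[215:235,380:480,2]))
im,d,K,D,T=cam('wrist');P=cloud(d,K,D,T)
m=(d>0)&(abs(P[...,1]+.25)<.03)&(abs(P[...,0]-.56)<.02); print('wrist tray floor',np.median(P[m][:,2]))
im,d,K,D,T=cam('scene');P=cloud(d,K,D,T)
m=(d>0)&(abs(P[...,1]+.25)<.03)&(abs(P[...,0]-.56)<.02); print('scene tray floor',np.median(P[m][:,2]))
o=robot.get_obs(); print(o)
```

```text
0.025
top tray floor 0.007493719743330685 table 0.003733714447279546
wrist tray floor 0.004470743830678872
scene tray floor 0.3744732402178714
{'time': 4.65, 'joint_positions': array([-0.6366,  0.3008,  1.4537,  0.0001,  1.387 , -0.717 ]), 'qvel': array([-0.0017, -0.0007,  0.0003,  0.0011, -0.002 ,  0.0003]), 'joint_torque': array([  0.0011, -40.858 , -28.1346,   0.0451,   0.0613,  -0.    ]), 'tool_pos': array([ 0.521 , -0.3148,  0.0352]), 'ee_rot': array([3.1415, 0.    , 1.6512]), 'wrist_force': array([-0.2744, -0.558 ,  0.8117]), 'wrist_torque': array([ 0.0089, -0.0832, -0.0119]), 'finger_force': 0.0, 'width': 0.00043568416842700437}
```

Run:
```python
from h import *
np.set_printoptions(precision=4,suppress=True,linewidth=150)
o=robot.get_obs()
im,d,K,D,T=cam('wrist');P=cloud(d,K,D,T)
Q=(P-np.array(o['tool_pos']))@R.from_euler('xyz',o['ee_rot']).as_matrix()  # tool coords
for u in (304,308,312,324,328):
  print(u,[(r,np.round(Q[r,u]*1000,1).tolist(),int(im[r,u].mean())) for r in range(226,244,2)])
c=robot.calibration('wrist'); print(c['D'])
```

```text
304 [(226, [-2.9, -9.5, 30.9], 102), (228, [-4.8, -9.6, 31.4], 101), (230, [-6.8, -9.6, 32.1], 101), (232, [7.7, -7.8, -8.4], 80), (234, [8.2, -7.7, -13.1], 50), (236, [8.1, -7.5, -16.0], 47), (238, [7.8, -7.4, -18.6], 46), (240, [8.3, -7.3, -22.8], 46), (242, [8.0, -7.2, -25.0], 46)]
308 [(226, [-3.0, -6.4, 31.3], 100), (228, [-4.4, -6.4, 30.3], 101), (230, [-6.2, -6.4, 30.7], 92), (232, [8.1, -5.2, -9.2], 57), (234, [7.9, -5.1, -12.2], 48), (236, [8.0, -5.1, -15.8], 47), (238, [8.4, -4.9, -19.8], 48), (240, [8.2, -4.9, -22.5], 46), (242, [8.5, -4.8, -26.2], 46)]
312 [(226, [8.6, -2.8, 0.3], 108), (228, [7.0, -2.8, 0.6], 106), (230, [8.2, -2.7, -6.1], 76), (232, [8.5, -2.6, -10.4], 47), (234, [8.1, -2.6, -12.8], 41), (236, [8.2, -2.5, -16.3], 41), (238, [8.3, -2.5, -19.6], 42), (240, [8.2, -2.5, -22.4], 42), (242, [7.9, -2.4, -24.7], 40)]
324 [(226, [-3.2, 6.3, 31.7], 138), (228, [-4.8, 6.3, 31.5], 134), (230, [-5.9, 6.3, 29.9], 125), (232, [8.3, 5.1, -9.9], 78), (234, [8.1, 5.0, -12.6], 57), (236, [8.1, 4.9, -16.1], 51), (238, [8.1, 4.8, -19.2], 48), (240, [8.2, 4.7, -22.5], 47), (242, [7.9, 4.7, -24.8], 46)]
328 [(226, [-3.1, 9.4, 31.4], 149), (228, [-4.6, 9.4, 31.0], 150), (230, [-6.1, 9.4, 30.5], 148), (232, [-7.8, 9.4, 30.4], 125), (234, [7.8, 7.6, -12.1], 70), (236, [8.3, 7.4, -16.4], 62), (238, [8.0, 7.3, -18.8], 62), (240, [8.1, 7.2, -22.2], 61), (242, [8.0, 7.1, -25.0], 56)]
[-0.0028  0.      0.      0.      0.    ]
```

The fingertips end at tool z of about -8 mm, not +25 mm, so the fingers closed above the pusher without touching it. I'll reopen, re-measure the fingertip and then go lower.

```bash
python3 -m handwheel '[[[0,0,0],[0,0,0],0.65],[[0,0,0],[0,0,0],0.65],[[0,0,0],[0,0,0],0.65],[[0,0,0],[0,0,0],0.65]]'
python3 - <<'E'
from h import *
np.set_printoptions(precision=4,suppress=True,linewidth=150)
o=robot.get_obs(); print(o['width'],o['tool_pos'])
im,d,K,D,T=cam('wrist');P=cloud(d,K,D,T)
Q=(P-np.array(o['tool_pos']))@R.from_euler('xyz',o['ee_rot']).as_matrix()
m=(d>0)&(Q[...,0]>4)&(d<0)
m=(d>0)&(abs(Q[...,0]-.008)<.003)&(abs(Q[...,1])<.06)&(Q[...,2]<.02)&(Q[...,2]>-.05)&(abs(Q[...,1])>.008)
q=Q[m]
for s in (-1,1):
  a=q[q[:,1]*s>0]; z=np.sort(a[:,2])[::-1]; print(s,len(a),z[:12]*1000,'inner y',np.percentile(abs(a[:,1]),[1,50,99])*1000)
E
```

```text
time: 5.1
tool_pos: [0.521, -0.3148, 0.0352]
ee_rot: [3.141, 0.0, 1.651]
wrist_force: [0.2, -0.7, 0.9]
width: 0.0286
finger_force: 0.0
0.0286363673840356 [ 0.521  -0.3148  0.0352]
-1 713 [19.906  19.8104 18.682  18.6519 18.2206 18.217  18.2095 18.2059 18.1958 18.1269 18.0627 18.0443] inner y [14.8139 20.6188 59.2811]
1 668 [-5.5113 -5.5253 -5.8312 -5.8403 -5.9483 -6.0872 -6.7555 -7.1115 -7.1531 -7.1737 -7.4604 -7.5903] inner y [14.1339 19.5506 26.0519]
```

```bash
python3 -m handwheel '[[[0,0,0],[0,0,-0.2],0.65],[[0,0,0],[0,0,-0.2],0.65],[[0,0,0],[0,0,-0.2],0.65],[[0,0,0],[0,0,0],0.65],[[0,0,0],[0,0,0],0.65]]' && python3 -m handwheel '[[[0,0,0],[0,0,0],1],[[0,0,0],[0,0,0],1],[[0,0,0],[0,0,0],1],[[0,0,0],[0,0,0],1]]'
```

```text
time: 5.65
tool_pos: [0.5206, -0.3144, 0.0043]
ee_rot: [-3.14, -0.001, 1.651]
wrist_force: [0.4, 0.1, 0.7]
width: 0.0327
finger_force: 0.0
time: 6.05
tool_pos: [0.5213, -0.3149, 0.0057]
ee_rot: [3.141, 0.001, 1.651]
wrist_force: [-0.4, 0.7, 1.2]
width: 0.0088
finger_force: 30.0
```

```bash
python3 -m handwheel '[[[0,0,0],[0,0,0.3],1],[[0,0,0],[0,0,0.7],1],[[0,0,0],[0,0,1],1],[[0,0,0],[0.05,0.7,0.4],1],[[0,0,0],[0.05,0.83,0.4],1]]' && python3 -m handwheel '[[[0,0,0],[0.05,0.83,0.4],1],[[0,0,0],[0.05,0.83,0.4],1],[[0,0,0],[0.05,0.83,0.4],1],[[0,0,0],[0.05,0.83,0.2],1],[[0,0,0],[0.05,0.83,0.2],1]]' && python3 -m handwheel '[[[0,0,0],[0.05,0.83,0.2],1],[[0,0,0],[0.05,0.83,0.2],1],[[0,0,0],[0.05,0.83,0.2],1],[[0,0,0],[0,0,0],1],[[0,0,0],[0,0,0],1]]'
python3 - <<'E'
from h import *
np.set_printoptions(precision=4,suppress=True,linewidth=150)
o=robot.get_obs(); print(o['tool_pos'],o['ee_rot'],o['width'],o['time'])
im,d,K,D,T=cam('wrist');P=cloud(d,K,D,T); save('w4.png',im); np.savez('w4.npz',im=im,P=P,d=d)
s=P[(d>0)&(P[...,2]>.07)&(P[...,2]<.15)&(P[...,1]>.15)&(P[...,1]<.225)&(abs(P[...,0]-.555)<.06)]
A=np.c_[s[:,:2],np.ones(len(s))]; w=np.ones(len(s),bool)
for t in [.02,.01,.006,.004,.003,.003]:
    k=np.linalg.lstsq(A[w],s[w,2],rcond=None)[0]; w=abs(A@k-s[:,2])<t
print(k,w.mean(),'slope',np.degrees(np.arctan(np.hypot(*k[:2]))),'dir',np.degrees(np.arctan2(k[1],k[0])))
for q in ['chute','block','keeper','pusher']: print(q,[(b['bbox'],round(b['p'],2)) for b in robot.boxes_of(q,'wrist')[:2]])
E
```

```text
time: 6.55
tool_pos: [0.5267, -0.2392, 0.1488]
ee_rot: [3.138, 0.003, 1.648]
wrist_force: [0.7, 0.6, -0.3]
width: 0.0085
finger_force: 30.0
time: 7.05
tool_pos: [0.5385, -0.0291, 0.2277]
ee_rot: [3.139, 0.001, 1.651]
wrist_force: [1.0, 0.7, -0.6]
width: 0.0087
finger_force: 30.0
time: 7.55
tool_pos: [0.5459, 0.0944, 0.2564]
ee_rot: [3.14, 0.001, 1.653]
wrist_force: [-0.3, 0.3, 0.0]
width: 0.0088
finger_force: 30.0
[0.5459 0.0944 0.2564] [3.14   0.0008 1.6532] 0.008834293362014639 7.55
[-0.0215  0.3638  0.0587] 0.9584456105516947 slope 20.02350054843021 dir 93.37613515820325
chute [([233.9, 56.2, 426.9, 211.5], 0.76)]
block [([298.8, 174.5, 349.0, 175.7], 0.63)]
keeper [([289.5, 170.6, 300.0, 175.5], 0.6), ([299.9, 173.0, 349.7, 176.5], 0.3)]
pusher [([305.1, 86.7, 324.5, 311.1], 0.97), ([309.6, 345.5, 331.0, 347.6], 0.38)]
```

View pics/w4.png

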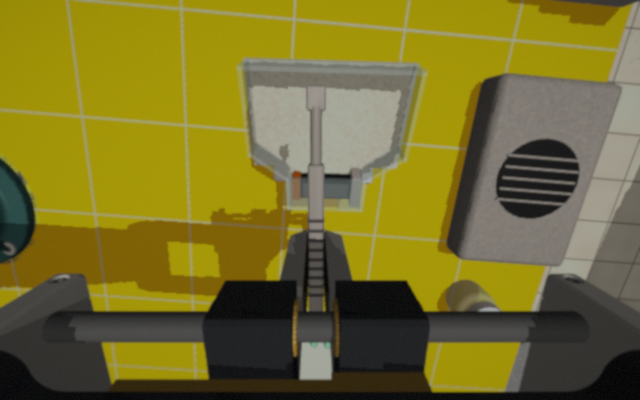

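Run:
```python
from h import *
np.set_printoptions(precision=4,suppress=True,linewidth=150)
z=np.load('w4.npz');P=z['P'];im=z['im'].astype(int);d=z['d']
tb=P[20:50,330:500]; print('table z',np.median(tb[...,2]), np.median(P[150:170,80:200,2]))
k=np.array([-.0215,.3638,.0587]); 
a=np.radians(93.4); e=np.array([np.cos(a),np.sin(a)]); l=np.array([-e[1],e[0]])
n=np.array([-k[0],-k[1],1]);n/=np.linalg.norm(n)
h=(P-np.array([0,0,k[2]]))@n
c0=np.array([.553,.16]); X=(P[...,:2]-c0)@e; Y=(P[...,:2]-c0)@l
m=(d>0)&(abs(h)<.003)&(im.min(2)>110)&(abs(X)<.12)&(abs(Y)<.12)
print('X range',np.percentile(X[m],[0.5,2,50,98,99.5]))
for x0 in np.arange(-.02,.08,.01):
    y=Y[m&(abs(X-x0)<.005)]
    if len(y)>10: print(round(x0,3),len(y),np.percentile(y,[1,99]),'mid',np.percentile(y,[1,99]).mean())
# keeper/block/cheek: row profile
for r in (180,185,190): print(r,[(u,im[r,u].tolist(),np.round([X[r,u]*1e3,Y[r,u]*1e3,h[r,u]*1e3],0).tolist()) for u in range(284,372,5)])
for u in (340,345): print(u,[(r,im[r,u].tolist(),np.round([X[r,u]*1e3,Y[r,u]*1e3,h[r,u]*1e3],0).tolist()) for r in range(164,216,3)])
# pusher in tool frame
o=robot.get_obs(); Q=(P-np.array([0.5459,0.0944,0.2564]))@R.from_euler('xyz',[3.14,.0008,1.6532]).as_matrix()
m=(d>0)&(abs(Q[...,1])<.012)&(Q[...,0]>.01)&(Q[...,0]<.12)&(Q[...,2]<.0)&(Q[...,2]>-.05); q=Q[m]
for x0 in (.02,.04,.06,.08,.09): s=q[abs(q[:,0]-x0)<.006]; print(x0,len(s),np.median(s,axis=0)*1000)
print('tip x',np.percentile(q[:,0],[98,99.5]))
# hopper end top, walls: list high h
```

```text
table z -0.0007271804149516226 -9.533169009853792e-05
X range [-0.0481 -0.0437  0.0087  0.0453  0.0681]
-0.02 905 [-0.0724  0.0734] mid 0.0004950889285461543
-0.01 1069 [-0.0735  0.0798] mid 0.003130147290482395
0.0 1146 [-0.0737  0.0801] mid 0.0032244808571769493
0.01 1212 [-0.0734  0.0799] mid 0.0032698814661959036
0.02 1261 [-0.0737  0.0796] mid 0.0029499404475139407
0.03 1286 [-0.0735  0.0798] mid 0.0031466877824409684
0.04 1322 [-0.0735  0.0796] mid 0.0030358909684144106
0.05 42 [-0.0773  0.0766] mid -0.000379673133290806
0.06 70 [-0.0789  0.0589] mid -0.009994872437967123
0.07 108 [-0.0704  0.075 ] mid 0.0023216009666212414
180 [(284, [122, 118, 106], [-77.0, 59.0, -66.0]), (289, [129, 135, 127], [-54.0, 42.0, 28.0]), (294, [133, 104, 77], [-54.0, 36.0, 29.0]), (299, [124, 99, 74], [13.0, 13.0, 311.0]), (304, [73, 80, 78], [13.0, 13.0, 311.0]), (309, [124, 118, 112], [-19.0, 16.0, 176.0]), (314, [141, 134, 127], [-19.0, 13.0, 176.0]), (319, [145, 139, 132], [-19.0, 11.0, 176.0]), (324, [87, 87, 83], [-53.0, 2.0, 30.0]), (329, [71, 78, 77], [-53.0, -4.0, 28.0]), (334, [70, 76, 7
[... 3070 characters left out ...]
5, [89, 94, 92], [-59.0, -23.0, 28.0]), (188, [91, 97, 95], [-63.0, -23.0, 29.0]), (191, [93, 98, 95], [-67.0, -23.0, 28.0]), (194, [91, 96, 94], [-71.0, -23.0, 29.0]), (197, [89, 94, 88], [-74.0, -24.0, 30.0]), (200, [147, 149, 103], [-79.0, -24.0, 27.0]), (203, [150, 151, 103], [-83.0, -24.0, 30.0]), (206, [151, 152, 105], [-87.0, -25.0, 29.0]), (209, [158, 160, 113], [-91.0, -25.0, 30.0]), (212, [166, 154, 37], [-128.0, -37.0, -55.0]), (215, [166, 152, 2], [-133.0, -37.0, -53.0])]
0.02 315 [ 20.0828  -0.5955 -28.7249]
0.04 337 [ 40.0217  -0.056  -28.7325]
0.06 284 [ 59.8189  -0.3372 -26.8562]
0.08 336 [ 81.1222  -0.346  -26.8253]
0.09 435 [ 89.409   -0.6012 -26.7034]
tip x [0.0933 0.0942]
```

Run:
```python
from h import *
np.set_printoptions(precision=4,suppress=True,linewidth=150)
z=np.load('w4.npz');P=z['P'];im=z['im'].astype(int);d=z['d']
k=np.array([-.0215,.3638,.0587]); 
a=np.radians(93.4); e=np.array([np.cos(a),np.sin(a)]); l=np.array([-e[1],e[0]])
n=np.array([-k[0],-k[1],1]);n/=np.linalg.norm(n)
h=(P-np.array([0,0,k[2]]))@n
c0=np.array([.553,.16]); X=(P[...,:2]-c0)@e; Y=(P[...,:2]-c0)@l
S=(X+.084+h*np.sin(.349))/np.cos(.349)
for lo,hi in [(.027,.036)]:
  m=(d>0)&(h>lo)&(h<hi)&(S>-.01)&(S<.17)&(abs(Y)<.12)
  for s0 in np.arange(0,.17,.01):
    y=Y[m&(abs(S-s0)<.005)]; 
    p,q=y[y>.02],y[y<-.02]
    print(round(s0,3),'L',len(p),np.percentile(p,[2,50,98]) if len(p) else '','R',len(q),np.percentile(q,[2,50,98]) if len(q) else '')
```

```text
0.0 L 65 [0.0214 0.0333 0.0454] R 69 [-0.045  -0.0337 -0.0203]
0.01 L 141 [0.0211 0.0332 0.0452] R 142 [-0.0451 -0.0325 -0.0208]
0.02 L 155 [0.0212 0.0331 0.046 ] R 149 [-0.0453 -0.0328 -0.0204]
0.03 L 154 [0.0212 0.0329 0.0456] R 162 [-0.0453 -0.0337 -0.0207]
0.04 L 160 [0.0213 0.0338 0.0453] R 167 [-0.0455 -0.0329 -0.0208]
0.05 L 86 [0.0232 0.0486 0.0589] R 89 [-0.0587 -0.0493 -0.023 ]
0.06 L 80 [0.0547 0.0629 0.0717] R 84 [-0.0718 -0.0632 -0.0558]
0.07 L 86 [0.0677 0.0757 0.0842] R 88 [-0.0843 -0.0765 -0.0692]
0.08 L 45 [0.0797 0.0823 0.0848] R 46 [-0.085  -0.0825 -0.0808]
0.09 L 47 [0.0806 0.0823 0.0846] R 50 [-0.085  -0.0824 -0.0809]
0.1 L 46 [0.0806 0.0818 0.0845] R 50 [-0.0853 -0.0825 -0.081 ]
0.11 L 54 [0.0804 0.0822 0.0847] R 56 [-0.0851 -0.0826 -0.0812]
0.12 L 53 [0.0805 0.0819 0.0846] R 58 [-0.0853 -0.0826 -0.081 ]
0.13 L 58 [0.0805 0.082  0.0846] R 65 [-0.0854 -0.0826 -0.0811]
0.14 L 62 [0.0804 0.082  0.0846] R 64 [-0.0854 -0.0827 -0.0813]
0.15 L 66 [0.0803 0.0819 0.0845] R 74 [-0.0854 -0.0829 -0.0813]
0.16 L 456 [0.0217 0.054  0.0834] R 449 [-0.0845 -0.0536 -0.0211]
```

```bash
cat > plan.py <<'E'
import numpy as np
from scipy.spatial.transform import Rotation as R
a=np.radians(93.4); e=np.array([np.cos(a),np.sin(a),0]); c,s=np.cos(.349),np.sin(.349)
M=np.array([.5579,.0762,.0748]); u=c*e+np.array([0,0,s]); n=-s*e+np.array([0,0,c]); l=np.cross(n,u)
Rt=np.column_stack([u,np.cross(-n,u),-n])
def tcp(S,h,y=0,off=(.094,-.0004,-.0242)): return M+S*u+h*n+y*l-Rt@np.array(off)
E
python3 - <<'E'
from h import *; from plan import *
np.set_printoptions(precision=4,suppress=True,linewidth=150)
print(R.from_matrix(Rt).as_euler('xyz'),u/.05)
for S in (-.04,-.03,.008,.045,.07): print(S,tcp(S,.010))
z=np.load('w4.npz');P=z['P']
Q=(P-np.array([0.5459,0.0944,0.2564]))@R.from_euler('xyz',[3.14,.0008,1.6532]).as_matrix()
for r in range(276,390,10): print(r,[np.round(Q[r,c]*1000).tolist() for c in (60,250,317,390,560)])
dR=Rt@R.from_euler('xyz',[3.14,.0008,1.6532]).as_matrix().T; print(R.from_matrix(dR).as_rotvec()/(np.pi/2))
E
```

```text
[ 3.1416 -0.349   1.6301] [-1.1146 18.7612  6.8392]
-0.04 [ 0.5655 -0.0446  0.0156]
-0.03 [ 0.5649 -0.0352  0.0191]
0.008 [0.5628 0.0004 0.032 ]
0.045 [0.5607 0.0351 0.0447]
0.07 [0.5593 0.0586 0.0532]
276 [[32.0, -78.0, -105.0], [-179.0, -112.0, 257.0], [-13.0, 1.0, -28.0], [-179.0, 127.0, 258.0], [32.0, 74.0, -106.0]]
286 [[32.0, -73.0, -111.0], [31.0, -19.0, -110.0], [-19.0, 1.0, -29.0], [33.0, 21.0, -112.0], [31.0, 72.0, -108.0]]
296 [[30.0, -73.0, -113.0], [32.0, -18.0, -116.0], [-26.0, 1.0, -29.0], [32.0, 20.0, -116.0], [28.0, 71.0, -110.0]]
306 [[28.0, -72.0, -114.0], [32.0, -17.0, -120.0], [-34.0, 1.0, -28.0], [32.0, 19.0, -120.0], [25.0, 72.0, -110.0]]
316 [[27.0, -69.0, -117.0], [31.0, -16.0, -123.0], [27.0, 0.0, -117.0], [31.0, 18.0, -123.0], [27.0, 66.0, -117.0]]
326 [[25.0, -69.0, -118.0], [31.0, -16.0, -127.0], [25.0, 0.0, -119.0], [30.0, 18.0, -125.0], [25.0, 65.0, -119.0]]
336 [[23.0, -68.0, -120.0], [28.0, -16.0, -126.0], [23.0, 0.0, -120.0], [27.0, 18.0, -125.0], [23.0, 65.0, -120.0]]
346 [[16.0, -73.0, -116.0], [25.0, -16.0, -126.0], [-319.0, 2.0, 252.0], [26.0, 18.0, -127.0], [13.0, 72.0, -113.0]]
356 [[13.0, -73.0, -117.0], [22.0, -16.0, -125.0], [-341.0, 2.0, 252.0], [22.0, 18.0, -126.0], [11.0, 72.0, -114.0]]
366 [[11.0, -73.0, -118.0], [18.0, -17.0, -125.0], [-364.0, 2.0, 253.0], [19.0, 18.0, -126.0], [8.0, 72.0, -115.0]]
376 [[7.0, -73.0, -118.0], [15.0, -17.0, -125.0], [-387.0, 2.0, 252.0], [17.0, 18.0, -127.0], [5.0, 72.0, -116.0]]
386 [[6.0, -72.0, -120.0], [18.0, -16.0, -130.0], [18.0, 0.0, -131.0], [16.0, 18.0, -129.0], [2.0, 72.0, -116.0]]
[ 0.2221  0.0168 -0.0144]
```

```bash
python3 -m handwheel '[[[0,0,0],[0.1,-0.69,0],1],[[0.074,0.0056,-0.0048],[0.1,-0.69,0],1],[[0.074,0.0056,-0.0048],[0.1,-0.7,0],1],[[0.074,0.0056,-0.0048],[0.1,-0.7,-0.2],1],[[0,0,0],[0,0,-0.7],1]]' && python3 -m handwheel '[[[0,0,0],[0,0,-0.8],1],[[0,0,0],[0,0,-0.8],1],[[0,0,0],[0,0,-0.8],1],[[0,0,0],[0,0,-0.7],1],[[0,0,0],[0,0,0],1]]'; python3 -m handwheel '[[[0,0,0],[0,0,0],1],[[0,0,0],[0,0,0],1]]'
python3 - <<'E'
from h import *; from plan import *
np.set_printoptions(precision=4,suppress=True,linewidth=150)
o=robot.get_obs(); p=np.array(o['tool_pos']); Ra=R.from_euler('xyz',o['ee_rot']).as_matrix()
print(p,o['ee_rot']); print('err to S-40 (units)',(tcp(-.04,.01)-p)/.05, 'rot',R.from_matrix(Rt@Ra.T).as_rotvec()/(np.pi/2))
im,d,K,D,T=cam('wrist');P=cloud(d,K,D,T); save('w5.png',im)
Q=(P-p)@Ra
m=(d>0)&(abs(Q[...,1])<.012)&(Q[...,0]>.01)&(Q[...,0]<.12)&(Q[...,2]<.0)&(Q[...,2]>-.05); q=Q[m]
for x0 in (.03,.08,.09): s=q[abs(q[:,0]-x0)<.006]; print(x0,len(s),np.median(s,axis=0)*1000)
print('tip x',np.percentile(q[:,0],[98,99.5]))
E
```

```text
time: 8.3
tool_pos: [0.5675, -0.0561, 0.2105]
ee_rot: [3.14, -0.347, 1.614]
wrist_force: [0.4, -0.1, -0.6]
width: 0.0085
finger_force: 30.0
time: 8.8
tool_pos: [0.5613, -0.0451, 0.0491]
ee_rot: [-3.126, -0.354, 1.622]
wrist_force: [-0.8, 0.9, -0.4]
width: 0.0086
finger_force: 30.0
time: 9.0
tool_pos: [0.5677, -0.0462, 0.0579]
ee_rot: [3.139, -0.348, 1.629]
wrist_force: [-0.6, 1.0, 0.3]
width: 0.0085
finger_force: 30.0
[ 0.5677 -0.0462  0.0579] [ 3.1394 -0.3481  1.6288]
err to S-40 (units) [-0.0435  0.0318 -0.8451] rot [0.0005 0.0014 0.0014]
0.03 325 [ 29.9646  -0.0829 -29.172 ]
0.08 340 [ 81.0795  -0.0961 -27.4722]
0.09 438 [ 89.0446  -0.3512 -27.2348]
tip x [0.0933 0.0942]
```

View pics/w5.png

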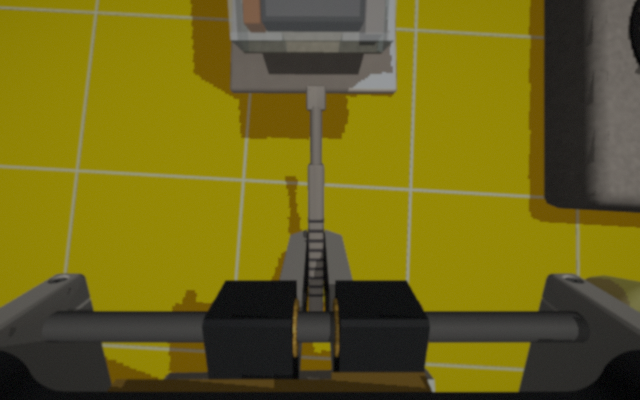

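```bash
python3 -m handwheel '[[[0,0,0],[-0.04,0.03,-0.45],1],[[0,0,0],[0,0,-0.4],1],[[0,0,0],[0,0,0],1],[[0,0,0],[0,0,0],1],[[0,0,0],[0,0,0],1]]'
python3 - <<'E'
from h import *; from plan import *
np.set_printoptions(precision=4,suppress=True,linewidth=150)
o=robot.get_obs(); p=np.array(o['tool_pos']); Ra=R.from_euler('xyz',o['ee_rot']).as_matrix()
print('err to S-40 (units)',(tcp(-.04,.01,off=(.094,-.0003,-.0245))-p)/.05, 'rot',R.from_matrix(Rt@Ra.T).as_rotvec()/(np.pi/2))
im,d,K,D,T=cam('wrist');P=cloud(d,K,D,T); L=(P-M)@np.column_stack([u,l,n])*1000
m=(d>0)&(abs(L[...,1])<7)&(L[...,0]>-110)&(L[...,0]<-30)&(L[...,2]>3)&(L[...,2]<22); q=L[m]
for s in (-100,-80,-65,-45): a=q[abs(q[:,0]-s)<5]; print(s,len(a),np.median(a,axis=0))
print(np.percentile(q[:,0],99.5))
m=(d>0)&(abs(L[...,1])<50)&(L[...,0]>-5)&(L[...,0]<50)&(L[...,2]>25)&(L[...,2]<34); q=L[m]; print(len(q),np.percentile(q,[1,50,99],axis=0))
E
```

```text
time: 9.55
tool_pos: [0.5655, -0.0442, 0.0149]
ee_rot: [3.14, -0.348, 1.629]
wrist_force: [0.8, 0.7, -0.4]
width: 0.0086
finger_force: 30.0
err to S-40 (units) [-0.0029 -0.0061  0.0087] rot [0.0004 0.001  0.0009]
-100 276 [-99.9131   0.1961  14.2043]
-80 276 [-80.2974  -0.0978  13.6617]
-65 228 [-64.9368  -0.1154  12.2439]
-45 418 [-44.9249  -0.3867  12.217 ]
-39.66891255763491Traceback (most recent call last):
  File "<stdin>", line 9, in <module>
    return _quantile_unchecked(
        a, q, axis, out, overwrite_input, method, keepdims, weights)
    return _ureduce(a,
                    func=_quantile_ureduce_func,
    ...<5 lines>...
                    overwrite_input=overwrite_input,
                    method=method)
    r = func(a, **kwargs)
    result = _quantile(arr,
                       quantiles=q,
    ...<2 lines>...
                       out=out,
                       weights=wgt)
    slices_having_nans = np.isnan(arr[-1, ...])
                                  ~~~^^^^^^^^^
IndexError: index -1 is out of bounds for axis 0 with size 0
```

```bash
python3 -m handwheel '[[[0,0,0],[-0.013,0.22,0.08],1],[[0,0,0],[-0.013,0.22,0.08],1],[[0,0,0],[-0.013,0.22,0.08],1],[[0,0,0],[-0.013,0.22,0.08],1],[[0,0,0],[0,0,0],1]]'; python3 -m handwheel '[[[0,0,0],[-0.003,0.05,0.018],1],[[0,0,0],[-0.003,0.05,0.018],1],[[0,0,0],[-0.003,0.05,0.018],1],[[0,0,0],[-0.003,0.05,0.018],1]]'
```

```text
time: 10.1
tool_pos: [0.5616, 0.0021, 0.0298]
ee_rot: [-3.141, -0.35, 1.631]
wrist_force: [-0.1, 0.2, -1.1]
width: 0.0085
finger_force: 30.0
time: 10.5
tool_pos: [0.5609, 0.007, 0.0312]
ee_rot: [-3.139, -0.344, 1.626]
wrist_force: [0.0, -7.7, -3.0]
width: 0.0086
finger_force: 30.0
```

```bash
python3 -m handwheel '[[[0,0,0],[-0.003,0.056,0.02],1],[[0,0,0],[-0.003,0.056,0.02],1],[[0,0,0],[-0.003,0.056,0.02],1],[[0,0,0],[-0.003,0.056,0.021],1],[[0,0,0],[-0.004,0.056,0.021],1]]'; python3 -m handwheel '[[[0,0,0],[-0.003,0.056,0.02],1],[[0,0,0],[-0.003,0.056,0.02],1],[[0,0,0],[-0.003,0.056,0.02],1],[[0,0,0],[-0.003,0.056,0.021],1],[[0,0,0],[-0.004,0.056,0.021],1]]'
python3 - <<'E'
from h import *; from plan import *
np.set_printoptions(precision=4,suppress=True,linewidth=150)
o=robot.get_obs(); p=np.array(o['tool_pos']); Ra=R.from_euler('xyz',o['ee_rot']).as_matrix()
t=p+Ra@np.array([.094,-.0003,-.0245]); print('tip S,y,h',(t-M)@np.column_stack([u,l,n])*1000)
im,d,K,D,T=cam('wrist');P=cloud(d,K,D,T); L=(P-M)@np.column_stack([u,l,n])*1000
m=(d>0)&(abs(L[...,1])<45)&(L[...,0]>15)&(L[...,0]<140)&(L[...,2]>16)&(L[...,2]<23.5); q=L[m]; print(len(q))
if len(q)>5: print(np.percentile(q,[1,50,99],axis=0))
save('w6.png',im)
E
```

```text
time: 11.0
tool_pos: [0.56, 0.0208, 0.0362]
ee_rot: [-3.138, -0.344, 1.626]
wrist_force: [-0.1, -8.0, -3.4]
width: 0.0086
finger_force: 30.0
time: 11.5
tool_pos: [0.5591, 0.0373, 0.042]
ee_rot: [-3.138, -0.349, 1.626]
wrist_force: [0.2, -1.4, -0.6]
width: 0.0084
finger_force: 30.0
tip S,y,h [46.2606  1.0514  6.9977]
968
[[ 45.445  -44.4419  18.001 ]
 [ 68.715   -9.0689  21.8821]
 [ 71.4751  43.8712  23.4744]]
```

```bash
python3 -m handwheel '[[[0,0,0],[0.005,0.055,0.03],1],[[0,0,0],[-0.001,0.057,0.03],1],[[0,0,0],[-0.003,0.057,0.027],1],[[0,0,0],[-0.003,0.057,0.025],1],[[0,0,0],[-0.003,0.057,0.022],1]]'; python3 -m handwheel '[[[0,0,0],[-0.003,0.057,0.021],1],[[0,0,0],[-0.003,0.057,0.021],1],[[0,0,0],[-0.003,0.057,0.021],1],[[0,0,0],[0,0,0],1]]'
python3 - <<'E'
from h import *; from plan import *
np.set_printoptions(precision=4,suppress=True,linewidth=150)
o=robot.get_obs(); p=np.array(o['tool_pos']); Ra=R.from_euler('xyz',o['ee_rot']).as_matrix()
t=p+Ra@np.array([.094,-.0003,-.0245]); print('tip S,y,h',(t-M)@np.column_stack([u,l,n])*1000)
im,d,K,D,T=cam('wrist');P=cloud(d,K,D,T); L=(P-M)@np.column_stack([u,l,n])*1000
m=(d>0)&(abs(L[...,1])<45)&(L[...,0]>60)&(L[...,0]<140)&(L[...,2]>15)&(L[...,2]<25)&(im.max(2)<130); q=L[m]; print(len(q))
r=cv2.minAreaRect(q[:,:2].astype(np.float32)); print(r, np.median(q,axis=0),np.percentile(q,[1,99],axis=0))
save('w7.png',im)
E
```

```text
time: 12.05
tool_pos: [0.5589, 0.053, 0.0494]
ee_rot: [-3.139, -0.35, 1.628]
wrist_force: [0.2, 0.1, -2.0]
width: 0.0085
finger_force: 30.0
time: 12.45
tool_pos: [0.5585, 0.0614, 0.0526]
ee_rot: [-3.14, -0.35, 1.628]
wrist_force: [-0.4, -0.2, -2.4]
width: 0.0086
finger_force: 30.0
tip S,y,h [72.4264  0.3543  8.7817]
4
((60.17722702026367, -0.6260051727294922), (57.36293029785156, 0.022199098020792007), 89.84622192382812) [60.2512 27.277  23.175 ] [[ 60.1152 -27.6194  22.7184]
 [ 60.264   28.0415  24.4891]]
```

View pics/w7.png

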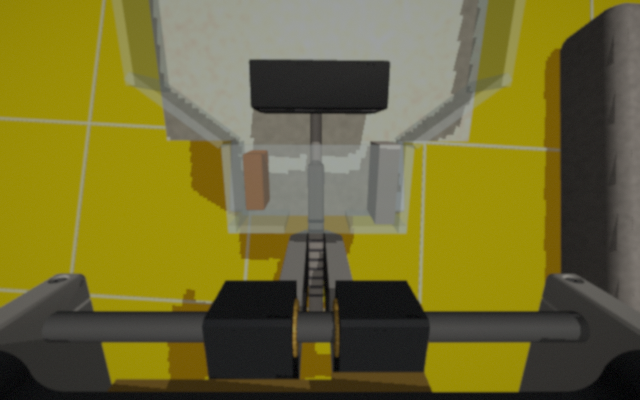

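Run:
```python
from h import *; from plan import *
np.set_printoptions(precision=4,suppress=True,linewidth=150)
im,d,K,D,T=cam('wrist');P=cloud(d,K,D,T); L=(P-M)@np.column_stack([u,l,n])*1000
for c in (260,290,318,350,380): print(c,[(r,np.round(L[r,c]).tolist(),int(im[r,c].mean())) for r in range(52,120,6)])
```

```text
260 [(52, [90.0, 30.0, -0.0], 154), (58, [88.0, 30.0, -0.0], 140), (64, [79.0, 24.0, 36.0], 40), (70, [76.0, 24.0, 36.0], 38), (76, [74.0, 24.0, 35.0], 38), (82, [71.0, 24.0, 37.0], 38), (88, [69.0, 24.0, 37.0], 37), (94, [67.0, 24.0, 35.0], 34), (100, [64.0, 24.0, 36.0], 34), (106, [62.0, 24.0, 37.0], 27), (112, [60.0, 28.0, 17.0], 70), (118, [57.0, 32.0, 0.0], 107)]
290 [(52, [91.0, 14.0, -1.0], 155), (58, [87.0, 14.0, 1.0], 142), (64, [79.0, 11.0, 35.0], 39), (70, [76.0, 11.0, 34.0], 40), (76, [74.0, 11.0, 35.0], 38), (82, [71.0, 11.0, 38.0], 38), (88, [69.0, 11.0, 37.0], 37), (94, [67.0, 11.0, 36.0], 39), (100, [64.0, 11.0, 37.0], 35), (106, [62.0, 11.0, 36.0], 30), (112, [59.0, 13.0, 24.0], 35), (118, [57.0, 15.0, -1.0], 108)]
318 [(52, [90.0, -1.0, 0.0], 155), (58, [87.0, -1.0, 1.0], 148), (64, [79.0, -1.0, 35.0], 38), (70, [76.0, -1.0, 35.0], 40), (76, [74.0, -1.0, 35.0], 40), (82, [71.0, -1.0, 35.0], 39), (88, [69.0, -1.0, 37.0], 37), (94, [66.0, -1.0, 37.0], 36), (100, [64.0, -1.0, 35.0], 36), (106, [62.0, -1.0, 37.0], 29), (112, [59.0, -1.0, 24.0], 25), (118, [57.0, -1.0, 11.0], 70)]
350 [(52, [90.0, -18.0, 1.0], 155), (58, [87.0, -18.0, 1.0], 153), (64, [79.0, -14.0, 35.0], 40), (70, [76.0, -14.0, 35.0], 41), (76, [74.0, -14.0, 34.0], 40), (82, [71.0, -14.0, 36.0], 39), (88, [69.0, -15.0, 35.0], 38), (94, [67.0, -15.0, 35.0], 35), (100, [64.0, -15.0, 35.0], 34), (106, [62.0, -15.0, 37.0], 30), (112, [59.0, -16.0, 24.0], 25), (118, [57.0, -19.0, -0.0], 110)]
380 [(52, [90.0, -34.0, -1.0], 157), (58, [87.0, -34.0, 0.0], 153), (64, [79.0, -27.0, 34.0], 39), (70, [76.0, -27.0, 35.0], 42), (76, [74.0, -27.0, 35.0], 41), (82, [71.0, -27.0, 35.0], 38), (88, [69.0, -27.0, 35.0], 38), (94, [67.0, -28.0, 35.0], 37), (100, [64.0, -28.0, 36.0], 33), (106, [62.0, -28.0, 35.0], 31), (112, [60.0, -36.0, -1.0], 141), (118, [57.0, -36.0, -1.0], 157)]
```

The block has ridden up onto the pusher: its top is at h 36 and it spans S 60 to 80. I'll lower the pusher slightly and withdraw slowly, so the cover edge holds the block back.

```bash
python3 -m handwheel '[[[0,0,0],[0,0.01,-0.028],1],[[0,0,0],[-0.001,0.01,-0.028],1],[[0,0,0],[0.003,-0.056,-0.02],1],[[0,0,0],[0.003,-0.056,-0.021],1],[[0,0,0],[0.003,-0.056,-0.02],1]]'
cat > st.py <<'E'
from h import *; from plan import *
np.set_printoptions(precision=4,suppress=True,linewidth=150)
import sys
o=robot.get_obs(); p=np.array(o['tool_pos']); Ra=R.from_euler('xyz',o['ee_rot']).as_matrix()
t=p+Ra@np.array([.094,-.0003,-.0245]); print('tip S,y,h',(t-M)@np.column_stack([u,l,n])*1000,o['wrist_force'],o['time'])
im,d,K,D,T=cam('wrist');P=cloud(d,K,D,T); L=(P-M)@np.column_stack([u,l,n])*1000
m=(d>0)&(im.max(2)<75)&(abs(L[...,1])<70)&(L[...,0]>40)&(L[...,0]<150)&(L[...,2]>3)&(L[...,2]<45)
nc,lab,stt,_=cv2.connectedComponentsWithStats(m.astype(np.uint8)); i=1+np.argmax(stt[1:,4]); q=L[lab==i]
print('blk n',len(q),'rows/cols',stt[i]); print('p1,50,99',np.percentile(q,[1,50,99],axis=0))
tp=q[q[:,2]>np.percentile(q[:,2],90)-5]; print('top',np.percentile(tp,[2,98],axis=0),cv2.minAreaRect(tp[:,:2].astype(np.float32)))
A=np.c_[tp[:,:2],np.ones(len(tp))]; print('slopes',np.linalg.lstsq(A,tp[:,2],rcond=None)[0])
save(sys.argv[1],im)
E
python3 st.py w8.png
```

```text
time: 13.05
tool_pos: [0.5589, 0.0532, 0.0463]
ee_rot: [-3.139, -0.35, 1.628]
wrist_force: [0.1, 0.1, -1.9]
width: 0.0087
finger_force: 30.0
tip S,y,h [62.5899  0.4236  5.6726] [ 0.0554  0.0885 -1.8549] 13.05
blk n 7251 rows/cols [ 249   60  140   63 7251]
p1,50,99 [[ 49.537  -29.6463  13.7668]
 [ 60.1084  -0.6802  32.8569]
 [ 70.2464  27.8386  34.6999]]
top [[ 50.8748 -29.0826  30.5522]
 [ 70.0707  27.2394  34.5181]] ((60.507999420166016, -0.9266853332519531), (59.35261535644531, 20.286521911621094), 89.52433776855469)
slopes [-0.0272  0.0139 34.5198]
```

```bash
python3 -m handwheel '[[[0,0,0],[0.003,-0.056,-0.02],1],[[0,0,0],[0.003,-0.056,-0.02],1],[[0,0,0],[0.003,-0.056,-0.021],1],[[0,0,0],[0.003,-0.056,-0.02],1],[[0,0,0],[0,0,0],1]]'; python3 st.py w9.png
```

```text
time: 13.6
tool_pos: [0.5594, 0.042, 0.0422]
ee_rot: [-3.139, -0.35, 1.627]
wrist_force: [-0.8, 0.1, -2.2]
width: 0.009
finger_force: 30.0
tip S,y,h [50.6259  0.5658  5.6198] [-0.773   0.1279 -2.1582] 13.6
blk n 7557 rows/cols [ 249   40  140   60 7557]
p1,50,99 [[ 44.5427 -29.6754  26.9192]
 [ 54.9908  -0.1464  31.7335]
 [ 66.4837  27.7249  36.2985]]
top [[ 46.4674 -28.9537  29.9679]
 [ 63.6032  27.2133  36.1628]] ((54.071712493896484, -1.0132465362548828), (59.6859016418457, 21.871723175048828), 85.6957778930664)
slopes [-0.205   0.0266 43.8798]
```

```bash
python3 -m handwheel '[[[0,0,0],[0.002,-0.038,-0.014],1],[[0,0,0],[0.002,-0.038,-0.013],1],[[0,0,0],[0.002,-0.038,-0.014],1],[[0,0,0],[0.002,-0.038,-0.013],1],[[0,0,0],[0.002,-0.038,-0.014],1]]'; python3 st.py w10.png
```

```text
time: 14.15
tool_pos: [0.5602, 0.0327, 0.0393]
ee_rot: [-3.14, -0.35, 1.628]
wrist_force: [0.7, 0.4, -0.2]
width: 0.0085
finger_force: 30.0
tip S,y,h [40.8839  0.332   6.0981] [ 0.677   0.4067 -0.1838] 14.15
blk n 2885 rows/cols [ 254    7  134   75 2885]
p1,50,99 [[ 41.5087 -30.7552  11.48  ]
 [ 51.0734   1.8404  19.9588]
 [ 72.0668  28.2906  29.7556]]
top [[ 41.1888 -25.2707  27.4537]
 [ 44.8535  17.4036  30.1062]] ((43.32374954223633, -2.9121971130371094), (49.00303268432617, 3.961836099624634), 88.67129516601562)
slopes [-0.1107  0.0103 33.6532]
```

Run:
```python
from h import *; from plan import *
im,d,K,D,T=cam('wrist');P=cloud(d,K,D,T); L=(P-M)@np.column_stack([u,l,n])*1000
for c in (265,290,345,375): print(c,[(r,np.round(L[r,c]).astype(int).tolist(),im[r,c].tolist()) for r in range(0,104,6)])
for q in ['block']: print(q,robot.boxes_of(q,'wrist')[:2])
```

```text
265 [(0, [82, 26, -2], [147, 150, 141]), (6, [72, 22, 20], [81, 83, 77]), (12, [70, 23, 19], [59, 58, 58]), (18, [68, 23, 19], [76, 74, 74]), (24, [65, 23, 20], [77, 74, 75]), (30, [63, 23, 20], [78, 76, 75]), (36, [61, 23, 20], [77, 75, 75]), (42, [59, 23, 19], [78, 74, 76]), (48, [56, 24, 19], [77, 76, 76]), (54, [53, 23, 20], [77, 74, 74]), (60, [51, 24, 19], [42, 41, 43]), (66, [49, 24, 18], [8, 11, 9]), (72, [45, 23, 28], [97, 97, 94]), (78, [42, 22, 29], [127, 126, 120]), (84, [40, 23, 28], [131, 130, 124]), (90, [37, 23, 30], [129, 126, 120]), (96, [35, 23, 29], [126, 121, 115]), (102, [32, 23, 29], [137, 135, 127])]
290 [(0, [82, 13, 0], [148, 150, 141]), (6, [80, 13, -1], [146, 149, 139]), (12, [70, 12, 19], [36, 36, 36]), (18, [68, 12, 20], [81, 79, 78]), (24, [66, 12, 19], [81, 78, 78]), (30, [63, 12, 20], [80, 79, 78]), (36, [61, 12, 20], [80, 78, 77]), (42, [58, 12, 19], [80, 76, 77]), (48, [56, 12, 20], [80, 78, 77]), (54, [53, 12, 20], [78, 75, 76]), (60, [51, 12, 21], [77, 74, 73]), (66, [48, 12, 20], [33, 32, 31]), (72, [44, 11, 29], [60, 62, 62]), (78, [42, 12, 29],
[... 817 characters left out ...]
])]
375 [(0, [82, -29, 0], [148, 151, 140]), (6, [79, -29, 0], [148, 150, 143]), (12, [76, -30, 0], [149, 151, 143]), (18, [68, -26, 19], [69, 70, 66]), (24, [65, -26, 20], [71, 69, 69]), (30, [63, -26, 20], [82, 81, 79]), (36, [60, -26, 20], [82, 78, 78]), (42, [58, -27, 19], [81, 78, 78]), (48, [56, -27, 20], [79, 78, 77]), (54, [53, -27, 19], [80, 76, 76]), (60, [51, -27, 19], [76, 74, 74]), (66, [48, -27, 21], [70, 68, 67]), (72, [44, -26, 28], [75, 77, 76]), (78, [42, -26, 27], [68, 71, 71]), (84, [39, -26, 29], [101, 100, 99]), (90, [37, -26, 29], [97, 97, 95]), (96, [34, -26, 28], [97, 97, 96]), (102, [32, -26, 29], [97, 97, 95])]
block [{'bbox': [252.0, 4.4, 388.2, 74.0], 'p': 0.68}]
```

The block has settled flat with its pad up, at S 45 to 70 and yawed slightly. I'll push it again with h held constant.

```bash
python3 -m handwheel '[[[0,0,0],[0.02,0,0],1],[[0,0,0],[0.02,0.038,0.0135],1],[[0,0,0],[-0.002,0.038,0.0135],1],[[0,0,0],[-0.002,0.038,0.0135],1],[[0,0,0],[-0.002,0.038,0.0135],1]]';  sed -i 's/<75)/<95)/' st.py; python3 st.py w11.png
```

```text
time: 14.8
tool_pos: [0.5618, 0.0405, 0.0418]
ee_rot: [-3.139, -0.349, 1.628]
wrist_force: [0.7, -0.4, -0.0]
width: 0.0085
finger_force: 30.0
tip S,y,h [48.9864 -1.67    5.8084] [ 0.6843 -0.4079 -0.0311] 14.8
blk n 8151 rows/cols [ 249   20  132   72 8151]
p1,50,99 [[ 48.448  -29.6214   7.0066]
 [ 61.5073  -0.567   19.9986]
 [ 74.5016  28.261   21.7439]]
top [[ 49.7677 -29.0513  18.3835]
 [ 74.0466  27.683   21.5333]] ((62.09494400024414, -0.7490501403808594), (59.87141418457031, 25.116924285888672), 87.19330596923828)
slopes [ 0.01   -0.0006 19.4087]
```

```bash
python3 -m handwheel '[[[0,0,0],[-0.002,0.038,0.0135],1],[[0,0,0],[-0.002,0.038,0.0135],1],[[0,0,0],[-0.002,0.038,0.0135],1],[[0,0,0],[-0.002,0.038,0.0135],1],[[0,0,0],[-0.002,0.038,0.0135],1]]';  python3 st.py w12.png
```

```text
time: 15.35
tool_pos: [0.5612, 0.0501, 0.0452]
ee_rot: [-3.139, -0.35, 1.628]
wrist_force: [0.5, -0.3, -0.9]
width: 0.0087
finger_force: 30.0
tip S,y,h [59.1797 -1.6475  5.6928] [ 0.5376 -0.3338 -0.9008] 15.35
blk n 8339 rows/cols [ 246   24  132   79 8339]
p1,50,99 [[ 54.5569 -28.8547   5.8042]
 [ 71.1848  -0.1195  19.9527]
 [ 84.06    29.076   21.675 ]]
top [[ 59.9548 -28.2936  18.332 ]
 [ 83.8413  28.49    21.5256]] ((72.0449447631836, 0.2306232452392578), (59.957462310791016, 25.10104751586914), 89.98915100097656)
slopes [ 0.0098  0.0006 19.2946]
```

```bash
python3 -m handwheel '[[[0,0,0],[-0.002,0.038,0.0135],1],[[0,0,0],[-0.002,0.038,0.0135],1],[[0,0,0],[-0.002,0.038,0.0135],1],[[0,0,0],[-0.002,0.038,0.0135],1],[[0,0,0],[0,0,0],1]]';  python3 st.py w13.png
```

```text
time: 15.9
tool_pos: [0.5608, 0.058, 0.0481]
ee_rot: [-3.14, -0.35, 1.628]
wrist_force: [0.1, 0.5, -0.6]
width: 0.0084
finger_force: 30.0
tip S,y,h [67.5743 -1.7421  5.7553] [ 0.1365  0.4581 -0.5564] 15.9
blk n 8290 rows/cols [ 246   24  132   76 8290]
p1,50,99 [[ 63.9309 -28.9227   5.7099]
 [ 79.6626  -0.1909  20.0056]
 [ 92.4324  28.9003  21.7028]]
top [[ 68.3648 -28.3983  18.3416]
 [ 92.2394  28.3866  21.5387]] ((80.43793487548828, -0.06165885925292969), (59.583980560302734, 24.941347122192383), 89.87478637695312)
slopes [ 0.0113  0.0009 19.135 ]
```

```bash
python3 -m handwheel '[[[0,0,0],[0.011,-0.188,-0.068],1],[[0,0,0],[0.022,-0.375,-0.137],1],[[0,0,0],[0.022,-0.375,-0.137],1],[[0,0,0],[0.022,-0.375,-0.137],1],[[0,0,0],[0.022,-0.375,-0.137],1]]' && python3 -m handwheel '[[[0,0,0],[0.022,-0.375,-0.1],1],[[0,0,0],[0,-0.4,0.1],1],[[0,0,0],[0,0,0],1]]';  python3 st.py w14.png
```

```text
time: 16.45
tool_pos: [0.5656, -0.0281, 0.0164]
ee_rot: [-3.139, -0.35, 1.628]
wrist_force: [0.1, 0.6, -1.6]
width: 0.0083
finger_force: 30.0
time: 16.75
tool_pos: [0.5675, -0.0685, 0.0171]
ee_rot: [-3.14, -0.349, 1.625]
wrist_force: [0.9, 0.8, -0.2]
width: 0.0087
finger_force: 30.0
tip S,y,h [-61.9866  -1.1314  19.8063] [ 0.9273  0.8429 -0.2247] 16.75Traceback (most recent call last):
  File "st.py", line 8, in <module>
    nc,lab,stt,_=cv2.connectedComponentsWithStats(m.astype(np.uint8)); i=1+np.argmax(stt[1:,4]); q=L[lab==i]
                                                                           ~~~~~~~~~^^^^^^^^^^^
    return _wrapfunc(a, 'argmax', axis=axis, out=out, **kwds)
    return bound(*args, **kwds)
ValueError: attempt to get argmax of an empty sequence
```

```bash
python3 -m handwheel '[[[0,0,0],[0,-0.2,0.9],1],[[-0.074,-0.0056,0.0048],[-0.15,-0.7,0.3],1],[[-0.074,-0.0056,0.0048],[-0.15,-0.7,0.3],1],[[-0.074,-0.0056,0.0048],[-0.15,-0.7,0.3],1],[[0,0,0],[-0.15,-0.8,0],1]]' && python3 -m handwheel '[[[0,0,0],[-0.165,-0.9,0],1],[[0,0,0],[-0.165,-0.9,0],1],[[0,0,0],[0,0,0],1],[[0,0,0],[0,0,0],1],[[0,0,0],[0,0,0],1]]';  cat > st2.py <<'E'
from h import *
np.set_printoptions(precision=4,suppress=True,linewidth=150)
o=robot.get_obs(); p=np.array(o['tool_pos']); Ra=R.from_euler('xyz',o['ee_rot']).as_matrix()
Rg=R.from_euler('xyz',[np.pi,0,1.651]).as_matrix()
print(p,o['ee_rot'],'to grasp (units)',(np.array([.521,-.315,.0055])-p)/.05,'rot',R.from_matrix(Rg@Ra.T).as_rotvec()/(np.pi/2))
im,d,K,D,T=cam('wrist');P=cloud(d,K,D,T);Q=(P-p)@Ra; save('w15.png',im)
m=(d>0)&(abs(Q[...,1])<.012)&(Q[...,0]>.01)&(Q[...,0]<.12)&(Q[...,2]<.0)&(Q[...,2]>-.05); q=Q[m]
for x0 in (.015,.03,.08,.09): s=q[abs(q[:,0]-x0)<.006]; print(x0,len(s),np.median(s,axis=0)*1000)
print('tip x',np.percentile(q[:,0],[98,99.5]))
# rest bars raised ends z ~.026-.034
m=(d>0)&(P[...,2]>.02)&(P[...,2]<.036)&(abs(P[...,0]-.52)<.03)&(abs(P[...,1]+.2715)<.012)&(im.max(2)<90); q=P[m]; print('bar',len(q),np.percentile(q,[2,50,98],axis=0) if len(q) else '')
print(robot.boxes_of('rest','wrist')[:1])
E
python3 st2.py
```

```text
time: 17.3
tool_pos: [0.539, -0.2179, 0.1112]
ee_rot: [3.135, 0.004, 1.658]
wrist_force: [0.5, 0.3, 0.7]
width: 0.0083
finger_force: 30.0
time: 17.8
tool_pos: [0.5207, -0.309, 0.1068]
ee_rot: [3.141, -0.001, 1.653]
wrist_force: [0.6, -0.1, -0.6]
width: 0.0088
finger_force: 30.0
[ 0.5207 -0.309   0.1068] [ 3.1415 -0.0013  1.6525] to grasp (units) [ 0.0069 -0.12   -2.026 ] rot [-0.0009  0.     -0.001 ]
0.015 290 [ 15.5125  -0.0724 -28.6361]
0.03 333 [ 30.1701  -0.0865 -28.6516]
0.08 335 [ 81.1703  -0.638  -26.8699]
0.09 434 [ 89.0897  -0.6397 -26.7371]
tip x [0.0934 0.0943]
bar 72 [[ 0.5002 -0.2716  0.0206]
 [ 0.5093 -0.2688  0.0277]
 [ 0.5314 -0.2672  0.0324]]
[]
```

```bash
python3 -m handwheel '[[[0,0,0],[0.005,-0.12,-0.5],1],[[0,0,0],[0,0,-0.5],1],[[0,0,0],[0,0,-0.45],1],[[0,0,0],[0,0,-0.35],1],[[0,0,0],[0,0,0],1]]'; python3 -m handwheel '[[[0,0,0],[0,0,-0.1],1],[[0,0,0],[0,0,-0.08],1],[[0,0,0],[0,0,0],1],[[0,0,0],[0,0,0],1]]'
```

```text
time: 18.4
tool_pos: [0.519, -0.3137, 0.0137]
ee_rot: [-3.137, -0.005, 1.653]
wrist_force: [-0.6, 0.8, -0.1]
width: 0.0082
finger_force: 30.0
time: 18.8
tool_pos: [0.5211, -0.3169, 0.0089]
ee_rot: [3.14, 0.001, 1.651]
wrist_force: [-0.1, -0.0, 1.0]
width: 0.0088
finger_force: 30.0
```

```bash
python3 -m handwheel '[[[0,0,0],[0,0.03,-0.03],1],[[0,0,0],[0,0,-0.03],1],[[0,0,0],[0,0,0],1],[[0,0,0],[0,0,0],1]]'
```

```text
time: 19.2
tool_pos: [0.5209, -0.3152, 0.0057]
ee_rot: [3.141, 0.0, 1.651]
wrist_force: [-0.1, 1.1, 2.4]
width: 0.0084
finger_force: 30.0
```

```bash
python3 -m handwheel '[[[0,0,0],[0,0,0],0.6],[[0,0,0],[0,0,0],0.6],[[0,0,0],[0,0,0],0.6],[[0,0,0],[0,0,0.3],0.6],[[0,0,0],[0,0,0.6],0.6]]';python3 -m handwheel '[[[0,0,0],[0,0,1],0.6],[[0,0,0],[0,0.2,1],0.4],[[0,0,0],[0,0,0],0.2]]'
python3 - <<'E'
from h import *; from plan import *
np.set_printoptions(precision=4,suppress=True,linewidth=150)
o=robot.get_obs(); p=np.array(o['tool_pos']); Ra=R.from_euler('xyz',o['ee_rot']).as_matrix(); print(p,o['ee_rot'])
im,d,K,D,T=cam('wrist');P=cloud(d,K,D,T)
m=(P[...,2]>.0335)&(P[...,2]<.042)&(abs(P[...,0]-.519)<.012)&(P[...,1]>-.40)&(P[...,1]<-.2)&(d>0)
q=P[m]; mu=q[:,:2].mean(0); w,v=np.linalg.eigh(np.cov(q[:,:2].T)); ee=v[:,1]*np.sign(v[1,1]); t=(q[:,:2]-mu)@ee
print(np.median(q[:,2]),'mid',mu,'yaw',np.degrees(np.arctan2(ee[1],ee[0])),'ends',mu+ee*t.min(),mu+ee*t.max())
for H in (.0025,.06): print('pick',H,tcp(.0804,H,0,off=(0,0,-.0065)))
print('rot',R.from_matrix(Rt@Ra.T).as_rotvec()/(np.pi/2))
E
```

```text
time: 19.7
tool_pos: [0.5187, -0.3138, 0.0479]
ee_rot: [-3.137, -0.004, 1.651]
wrist_force: [-0.1, 0.8, -0.5]
width: 0.0375
finger_force: 0.0
time: 20.0
tool_pos: [0.5247, -0.3074, 0.1604]
ee_rot: [3.127, 0.011, 1.652]
wrist_force: [0.5, 0.0, 0.8]
width: 0.0505
finger_force: 0.0
[ 0.5247 -0.3074  0.1604] [3.1272 0.0114 1.6519]
0.03451914358691144 mid [ 0.5197 -0.3083] yaw 94.56472814384173 ends [ 0.5246 -0.3692] [ 0.5129 -0.2232]
pick 0.0025 [0.5533 0.153  0.0985]
pick 0.06 [0.5545 0.1334 0.1526]
rot [ 0.2283  0.0251 -0.0121]
```

```bash
python3 -m handwheel '[[[0,0,0],[0.08,0.92,0.2],0.15],[[0,0,0],[0.08,0.92,0.2],0.15],[[0,0,0],[0.08,0.92,0.2],0.15],[[0,0,0],[0.08,0.92,0.2],0.15],[[0,0,0],[0.08,0.92,0.2],0.15]]' && python3 -m handwheel '[[[0.074,0.0056,-0.0048],[0.08,0.92,0.1],0.15],[[0.074,0.0056,-0.0048],[0.08,0.92,0],0.15],[[0.074,0.0056,-0.0048],[0.08,0.92,0],0.15],[[0,0,0],[0.05,0.9,0],0.15],[[0,0,0],[0,0,0],0.15]]'; python3 -m handwheel '[[[0,0,0],[0,0,0],0.15],[[0,0,0],[0,0,0],0.15]]'
cat > st3.py <<'E'
from h import *; from plan import *
np.set_printoptions(precision=4,suppress=True,linewidth=150)
o=robot.get_obs(); p=np.array(o['tool_pos']); Ra=R.from_euler('xyz',o['ee_rot']).as_matrix(); print(p,o['ee_rot'],o['width'],o['time'])
im,d,K,D,T=cam('wrist');P=cloud(d,K,D,T); B=np.column_stack([u,l,n]); L=(P-M)@B*1000; save('w20.png',im)
m=(d>0)&(im.max(2)<100)&(abs(L[...,1])<70)&(L[...,0]>50)&(L[...,0]<150)&(L[...,2]>16)&(L[...,2]<24)
nc,lab,stt,_=cv2.connectedComponentsWithStats(m.astype(np.uint8)); i=1+np.argmax(stt[1:,4]); q=L[lab==i]
r=cv2.minAreaRect(q[:,:2].astype(np.float32)); print('blk',len(q),r,np.median(q[:,2]))
print('floor h',np.median(L[(d>0)&(abs(L[...,0]-120)<15)&(abs(L[...,1])<50)&(abs(L[...,2])<8)][:,2]))
c=r[0]
for H in (.0025,.04): print(H,'to go units',(tcp(c[0]/1000,H,c[1]/1000,off=(0,0,-.0065))-p)/.05)
print('rot',R.from_matrix(Rt@Ra.T).as_rotvec()/(np.pi/2))
E
python3 st3.py
```

```text
time: 20.55
tool_pos: [0.5398, -0.0736, 0.1984]
ee_rot: [-3.14, -0.001, 1.651]
wrist_force: [1.2, -0.3, -0.2]
width: 0.0799
finger_force: 0.0
time: 21.05
tool_pos: [0.5539, 0.1115, 0.2027]
ee_rot: [-3.136, -0.352, 1.632]
wrist_force: [-0.0, 0.0, 0.1]
width: 0.0796
finger_force: 0.0
time: 21.25
tool_pos: [0.5549, 0.1069, 0.2036]
ee_rot: [-3.138, -0.349, 1.627]
wrist_force: [0.0, 0.6, -0.1]
width: 0.0796
finger_force: 0.0
[0.5549 0.1069 0.2036] [-3.1383 -0.349   1.627 ] 0.07960400758130977 21.25
blk 1517 ((81.2396469116211, 0.4884014129638672), (59.382591247558594, 24.62518882751465), 89.6282730102539) 19.991153045018468
floor h -0.2547310890197756
0.0025 to go units [-0.0416  0.9365 -2.0954]
0.04 to go units [-0.0264  0.6805 -1.3906]
rot [ 0.0001 -0.002   0.0013]
```

```bash
python3 -m handwheel '[[[0,0,0],[-0.01,0.23,-0.46],0.15],[[0,0,0],[-0.01,0.23,-0.46],0.15],[[0,0,0],[-0.006,0.22,-0.47],0.15],[[0,0,0],[0,0,0],0.15],[[0,0,0],[0,0,0],0.15]]'; python3 -m handwheel '[[[0,0,0],[-0.005,0.09,-0.24],0.15],[[0,0,0],[-0.005,0.08,-0.22],0.15],[[0,0,0],[-0.003,0.05,-0.14],0.15],[[0,0,0],[0,0,0],0.15],[[0,0,0],[0,0,0],0.15]]'; python3 st3.py
```

```text
time: 21.8
tool_pos: [0.5538, 0.1408, 0.1347]
ee_rot: [-3.139, -0.35, 1.627]
wrist_force: [-0.3, -0.7, 1.2]
width: 0.0796
finger_force: 0.0
time: 22.3
tool_pos: [0.5531, 0.1528, 0.1044]
ee_rot: [-3.139, -0.35, 1.628]
wrist_force: [0.6, 0.4, 0.1]
width: 0.0799
finger_force: 0.0
[0.5531 0.1528 0.1044] [-3.1389 -0.3498  1.6279] 0.07993081720938144 22.3
blk 3601 ((80.88671112060547, 0.01758575439453125), (60.01708984375, 26.002138137817383), 89.67195892333984) 20.014562979712355
floor h -0.18964022570024508
0.0025 to go units [ 0.0047  0.013  -0.1138]
0.04 to go units [ 0.0199 -0.243   0.591 ]
rot [-0.0004 -0.0016  0.0008]
```

```bash
python3 -m handwheel '[[[0,0,0],[0,0.015,-0.05],0.15],[[0,0,0],[0,0.01,-0.05],0.15],[[0,0,0],[0,0,0],0.15],[[0,0,0],[0,0,0],0.15]]'; python3 -m handwheel '[[[0,0,0],[0,0,0],0.3],[[0,0,0],[0,0,0],0.5],[[0,0,0],[0,0,0],0.5],[[0,0,0],[0,0,0],0.5]]'
```

```text
time: 22.75
tool_pos: [0.5531, 0.1539, 0.0995]
ee_rot: [-3.139, -0.35, 1.628]
wrist_force: [-0.4, 0.0, 0.6]
width: 0.0796
finger_force: 0.0
time: 23.15
tool_pos: [0.5532, 0.1539, 0.0996]
ee_rot: [-3.14, -0.35, 1.628]
wrist_force: [0.1, 0.1, 0.3]
width: 0.0599
finger_force: 30.0
```

```bash
python3 -m handwheel '[[[0,0,0],[0,-0.07,0.2],0.5],[[0,0,0],[0.01,-0.17,0.47],0.5],[[0,0,0],[0.01,-0.22,0.6],0.5],[[0,0,0],[0.01,-0.22,0.6],0.5],[[0,0,0],[0.12,-0.6,0.2],0.5]]' && python3 -m handwheel '[[[-0.074,-0.0056,0.0048],[0.12,-0.85,0],0.5],[[-0.074,-0.0056,0.0048],[0.12,-0.85,0],0.5],[[-0.074,-0.0056,0.0048],[0.12,-0.85,0],0.5],[[0,0,0],[0.12,-0.85,0],0.5],[[0,0,0],[0.12,-0.85,0],0.5]]' && python3 -m handwheel '[[[0,0,0],[0.12,-0.85,0],0.5],[[0,0,0],[0.12,-0.85,0],0.5],[[0,0,0],[0.12,-0.85,0],0.5],[[0,0,0],[0.12,-0.85,-0.3],0.5],[[0,0,0],[0,0,0],0.5]]'; python3 -m handwheel '[[[0,0,0],[0,0,0],0.5],[[0,0,0],[0,0,0],0.5]]'
```

```text
time: 23.65
tool_pos: [0.5617, 0.0908, 0.2083]
ee_rot: [3.136, -0.35, 1.634]
wrist_force: [0.3, -0.2, -0.1]
width: 0.0596
finger_force: 30.0
time: 24.15
tool_pos: [0.591, -0.1229, 0.2042]
ee_rot: [3.14, 0.0, 1.653]
wrist_force: [0.8, 0.8, 0.1]
width: 0.0597
finger_force: 30.0
time: 24.65
tool_pos: [0.6129, -0.298, 0.1844]
ee_rot: [-3.137, -0.001, 1.644]
wrist_force: [-0.3, 0.7, -1.8]
width: 0.0597
finger_force: 30.0
time: 24.85
tool_pos: [0.6148, -0.2917, 0.1888]
ee_rot: [3.141, -0.0, 1.652]
wrist_force: [0.3, -0.6, -0.3]
width: 0.0597
finger_force: 30.0
```

```bash
python3 -m handwheel '[[[0,0,0],[0.04,-0.5,-0.5],0.5],[[0,0,0],[0,0,-0.9],0.5],[[0,0,0],[0,0,-0.9],0.5],[[0,0,0],[0,0,-0.8],0.5],[[0,0,0],[0,0,-0.3],0.5]]'; python3 -m handwheel '[[[0,0,0],[0,0,0],0.5],[[0,0,0],[0,0,0],0.5],[[0,0,0],[0,0,0],0.5]]'
python3 - <<'E'
from h import *
np.set_printoptions(precision=4,suppress=True,linewidth=150)
o=robot.get_obs(); p=np.array(o['tool_pos']); Ra=R.from_euler('xyz',o['ee_rot']).as_matrix()
im,d,K,D,T=cam('wrist');P=cloud(d,K,D,T);Q=(P-p)@Ra*1000
m=(d>0)&(abs(Q[...,1])<28)&(Q[...,0]>-20)&(Q[...,0]<25)&(Q[...,2]>-60)&(Q[...,2]<3); q=Q[m]; print(len(q),np.percentile(q,[1,50,99],axis=0))
A=np.c_[q[:,:2],np.ones(len(q))]; t=q[:,2]<np.percentile(q[:,2],5)+4; print('top plane',np.linalg.lstsq(A[t],q[t,2],rcond=None)[0],'lowest z',np.percentile(q[:,2],99.5),p)
m=(d>0)&(abs(P[...,0]-.617)<.03)&(abs(P[...,1]+.26)<.015); print('tray floor',np.median(P[m][:,2]))
E
```

```text
time: 25.35
tool_pos: [0.6144, -0.3141, 0.0136]
ee_rot: [-3.135, -0.005, 1.653]
wrist_force: [-1.3, 0.4, -1.3]
width: 0.06
finger_force: 30.0
time: 25.65
tool_pos: [0.6189, -0.3185, 0.0223]
ee_rot: [3.136, 0.004, 1.652]
wrist_force: [-0.0, -0.5, -0.4]
width: 0.06
finger_force: 30.0
4367 [[-12.6584 -27.4701 -24.0316]
 [  3.4892  -0.0553 -22.4663]
 [ 11.9923  27.4848  -3.9384]]
top plane [  0.0181  -0.0012 -22.6157] lowest z -3.638054312169079 [ 0.6189 -0.3185  0.0223]
tray floor 0.004504749729185936
```

```bash
python3 -m handwheel '[[[0,0,0],[0,0,-0.1],0.5],[[0,0,0],[0,0,-0.06],0.5],[[0,0,0],[0,0,0],0.5],[[0,0,0],[0,0,0],0.5],[[0,0,0],[0,0,0],0.5]]'
```

```text
time: 26.2
tool_pos: [0.6166, -0.3176, 0.01]
ee_rot: [3.142, -0.0, 1.651]
wrist_force: [-0.4, -0.3, -1.2]
width: 0.0593
finger_force: 30.0
```

```bash
python3 -m handwheel '[[[0,0,0],[0,0,-0.06],0.5],[[0,0,0],[0,0,-0.05],0.5],[[0,0,0],[0,0,-0.02],0.5],[[0,0,0],[0,0,0],0.5],[[0,0,0],[0,0,0],0.5]]'
```

```text
time: 26.7
tool_pos: [0.6166, -0.3175, 0.0035]
ee_rot: [3.142, -0.0, 1.651]
wrist_force: [0.0, 0.1, -1.4]
width: 0.0596
finger_force: 30.0
```

```bash
python3 -m handwheel '[[[0,0,0],[0,0,-0.01],0.5],[[0,0,0],[0,0,-0.01],0.5],[[0,0,0],[0,0,0],0.5]]';python3 -m handwheel '[[[0,0,0],[0,0,-0.01],0.5],[[0,0,0],[0,0,0],0.5]]'
```

```text
time: 27.0
tool_pos: [0.6167, -0.3175, 0.0026]
ee_rot: [3.142, 0.0, 1.651]
wrist_force: [-0.1, -0.5, -1.5]
width: 0.0595
finger_force: 30.0
time: 27.2
tool_pos: [0.6167, -0.3176, 0.0021]
ee_rot: [3.141, 0.0, 1.651]
wrist_force: [-0.1, 0.1, 0.3]
width: 0.0599
finger_force: 30.0
```

Contact is starting: fz rose from -1.5 to +0.3. I'll go down a touch more, then release.

```bash
python3 -m handwheel '[[[0,0,0],[0,0,-0.01],0.5],[[0,0,0],[0,0,0],0.5]]';python3 -m handwheel '[[[0,0,0],[0,0,0],0.3],[[0,0,0],[0,0,0],0.2],[[0,0,0],[0,0,0],0.2],[[0,0,0],[0,0,0.2],0.2],[[0,0,0],[0,0,0.5],0.2]]';python3 -m handwheel '[[[0,0,0],[0,0,1],0.2],[[0,0,0],[0,0,1],0.2],[[0,0,0],[-0.3,0.8,0.8],0.2],[[0,0,0],[0,0.5,0],0.2],[[0,0,0],[0,0,0],0.2]]'
python3 - <<'E'
from h import *
np.set_printoptions(precision=4,suppress=True,linewidth=150)
im,d,K,D,T=cam('wrist');P=cloud(d,K,D,T); save('end.png',im)
m=(d>0)&(abs(P[...,0]-.617)<.05)&(abs(P[...,1]+.317)<.03)&(P[...,2]>.018)&(P[...,2]<.04); q=P[m]
print(len(q),np.median(q,axis=0),cv2.minAreaRect(q[:,:2].astype(np.float32)),np.percentile(q[:,2],[2,98]))
E
```

```text
time: 27.4
tool_pos: [0.6167, -0.3176, 0.0021]
ee_rot: [3.141, 0.0, 1.651]
wrist_force: [-0.4, 0.9, 2.1]
width: 0.0596
finger_force: 30.0
time: 27.9
tool_pos: [0.6148, -0.3164, 0.0339]
ee_rot: [-3.136, -0.004, 1.651]
wrist_force: [0.8, -0.1, 0.3]
width: 0.075
finger_force: 0.0
time: 28.4
tool_pos: [0.6051, -0.2561, 0.1748]
ee_rot: [3.136, 0.002, 1.654]
wrist_force: [-1.0, 0.7, -0.2]
width: 0.0751
finger_force: 0.0
1000 [ 0.616  -0.3167  0.0245] ((0.6161139607429504, -0.31815797090530396), (0.060095492750406265, 0.025693578645586967), 4.780397891998291) [0.0187 0.0261]
```

View pics/end.png

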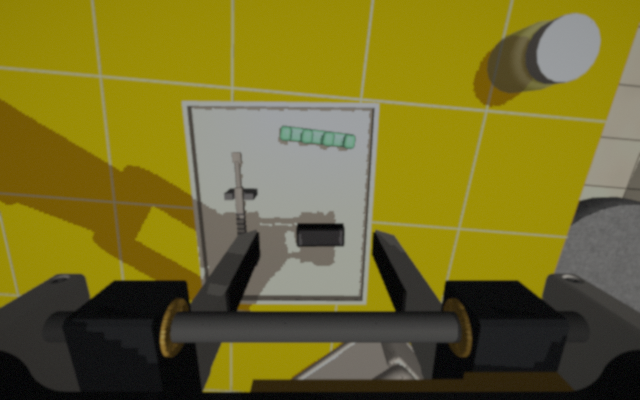

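The block lies flat on the tray floor at about (320,235) px, the pusher is on its rest at (239,190) px, and the separator at (317,137) px hasn't moved. I'm handing in.

```bash
python3 -c "
from bench import robot; print(robot.close_job())"
```

```text
the job is handed in; nothing more can be done
None
```

The block is clear of the chute and lies flat, pad up, on the tray floor, and the pusher is back on its rest; I handed in at about 28 s, with one hitch where the block rode up onto the pusher mid-push and had to be settled and pushed again.

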